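# Clear the jammed day pods from a weekly pill organizer

### The arm

A 6-joint arm with a two-finger parallel gripper is mounted at the origin on the work surface. World frame = base frame: x ahead of the robot, y to its left, z up, the work surface at z = 0. Lengths are in m, angles in degrees, forces in N, time in s.
With the tool pointing down it reaches from about 0.4 to 0.825 m from the base axis. Payload 7 kg.
Tool frame: the origin (TCP) lies at the very end of the fingers, on their centre line; the grasp point (between the pads) lies 19 mm behind it (ctrl.grip_depth is the z of the grasp point in the tool frame, in m); z points along the fingers, y is the direction in which the jaws open and shut (so a half turn about z gives the same grasp; the last joint's range is limited). The gripper opens to 88 mm and grips with 3 to 60 N. Pads are 19 mm wide; open, the fingers measure 130 mm over their backs; the gripper's body (78 mm by 193 mm) begins 47 mm behind the grasp point.
Start: joints at [85.434, 20.546, 0.682, 0, -70.136, -16.507], TCP at [0.243, 0.63, 0.227] pointing down, gripper open.
Joint ranges: [-176.03, 176.03], [-82.01, 121.73], [-58.28, 71.71], [-173.87, 95.51], [-174.79, -0.11], [-173.66, 173.66]. Speed limits (degrees/s): [136.94, 136.94, 172.46, 180, 180, 180].

### API

Orientations are given as [roll, pitch, yaw] about the fixed x, y, z axes, in that order (R = Rz(yaw) Ry(pitch) Rx(roll)).
In Python, from plant import telemetry, snapshot, job, models, ctrl gives the robot as it stands.
- The arm moves only by the tool jog_arm, never from a script. Its argument "targets" is text: rows parted by semicolons, each of 7 numbers parted by spaces: the shift along the tool's x, y, z in m, then the turn, a rotation vector about the tool's x, y, z in degrees, then the gripper command: -1 is shut, 1 is fully open, values between are in proportion. A call has exactly 8 rows; each row is the pose to reach, as a shift and turn from the pose measured when the call began, along the tool's axes at that moment; what a row does not reach only later rows make up. A row lasts 1/8 s, in which the tool goes at most 62.5 mm and 10.7 degrees, less where a joint would pass 70% of its speed; a pose out of reach is approached as far as the arm can. A call with a gripper value outside its range is refused whole. The fingers move at their own pace and stop on an object; the grip force is fixed at half the most. Time passes only in rows, so rows that repeat a pose let the fingers close, or fill a call up. It gives the time, the measured TCP pose, the force and the opening at its end, in the units of the state.
- telemetry.get_obs(): the state, without advancing time (a new reading comes with each control period).
- snapshot(name): name is "side" or "top" or "wrist"; returns a dict with "img" (384x512x3 uint8, red, green, blue), "range_z" (384x512 float32, m along the optical axis (not along the pixel's ray), 0 where there is no reading), "intrinsics" (3x3 intrinsics, pixels), "R" (3x3) and "t" (3): a world point X has camera coordinates R X + t. Camera axes: x right, y down, z forward; pixel columns grow to the right and rows downward; lengths in m; the calibration is good to about 2 mm. A picture is of the moment at which its call begins.
- job.close_job(): hands the job in, once; it reports no verdict.
Trained networks look in a picture, given as the dict that the camera call returned (one of the last four; its "shot" number tells which), for a name from the list of things; names that differ only in an ending like _2 or _b are one class to them, and where a whole thing is asked for, a point or a joint stands for the part that bears it (a point fixed in the world has none). Each returns a list of dicts, best first, with "conf" (0 to 1); they miss things now and then, are a little off and sometimes report something else, mostly with a low value. They report only what shows in the picture. A call takes as long as a camera call. They do not tell look-alikes from the thing itself.
- models.cut_out(name, picture): "region" (384x512 bool, what is visible of it) and "uv" ([column, row] in pixels, amid what is visible of it).
- models.spot_point(name, picture): "uv" ([column, row] in pixels: a listed point, or the origin of a listed thing).
The state is a dict: "clock": time; "joint_pos": joint angles; "qvel": joint speeds; "tau": joint torques, N m; "tool_pos": TCP position; "orientation": TCP orientation; "force": force on the tool from outside, world axes, zero at the start; "moment": the same for the moment, N m; "opening": finger opening in m.
Only numpy, scipy, OpenCV 4.12 (cv2) and the standard library are available. Lean on these libraries where they do the work, as an engineer would, in place of code of your own. Each camera call takes 0.05 s, during which the arm holds its last target.

### The job

Two or three empty day pods are jammed in the sleeves of the clear weekly pill organizer. Flip the cam lever over to free them, push every jammed pod right out through the far end of its sleeve with the bamboo push stick (never pull or push a pod in its sleeve with the fingers), and lay the pods side by side, flat, in the stainless draining tray for washing. Leave the organizer locked again with the lever fully back, the push stick lying in its wooden tray, and the cup, jar and pill splitter where they stand.

Things in the scene. Friction and masses are not known exactly. Their poses are not given: they have to be found in the camera images.
- trivet: Square bamboo board, 300 x 300 x 15 mm, fixed, lying on the tatami (z = 0). Origin: centre of its underside. The organizer stands along its -x edge, and the pods come out onto its bare middle; cup, jar and splitter stand along its +x edge.
- organizer: Clear plastic weekly organizer, fixed: seven sleeves side by side along its y, each running along its x. 95 (x) x 227 (y) x 34 mm high. Origin: centre of its underside, 15 mm above the tatami. Sleeve centres at y = -96, -64, -32, 0, 32, 64, 96 mm; a sleeve is 29 mm wide inside, from z = 4 (floor) to 31 mm (roof); walls 3 mm.
- entry (a point): Middle of the organizer's entry end (organizer x = -47.5, y = 0, z = 19 mm), where the stick goes in. A lip on the floor, 3 mm high (up to z = 7 mm), stops pods from leaving this way; each opening above it is 29 mm wide and 24 mm high. This end is 5 mm inside the board's edge: before it lies only tatami.
- exit (a point): Middle of the far end (organizer x = 47.5, y = 0, z = 16.5 mm), where the pods leave, dropping 4 mm onto the board. In the roof of each sleeve that can hold a pod, at organizer x = 5 to 19 mm, a spring tongue grips the pod: it takes about 5 to 10 N to push until its tail is past the tongue; then it is free.
- cam_lever (a joint): Cam bar across the far mouths of all sleeves, turned by a lever at the organizer's -y side. 0 rad: locked, its lobe hangs in front of the pods, the lever leans out beyond the far end, 55 deg from vertical. 1.92 rad (stop): free, lobe turned up out of the way, the lever leans 55 deg back over the organizer. Stays where it is left (friction, about 3 N at the knob).
- cam_knob (a point): Centre of the grey knob at the lever's end: cylinder 16 mm diameter, 20 mm long, its axis along the organizer's y; it moves on a 60 mm arc about cam_axis, from 49 mm beyond the axis on the organizer's +x side (locked) up over the top to 49 mm on its -x side (free), 34 mm above the axis at both ends and 60 mm at the top.
- cam_axis (a point): Fixed point on the lever's turning axis (which runs along the organizer's y), in the lever's plane: organizer x = 51.5, y = -124, z = 34 mm. When free, the bar overhangs the first 15 mm beyond the far mouths, 32 mm above the organizer underside, just over the pods: draw or push a pod clear of it before lifting.
- pod_1: Day pod: closed white plastic box with four clear snap lids, 88 long (its x) x 27 wide (y) x 25 mm high (z), 45 g, may be absent. Origin: its centre. Starts inside the organizer sleeve at organizer y = -96 mm, its length along the sleeve.
- pod_2: Day pod: closed white plastic box with four clear snap lids, 88 long (its x) x 27 wide (y) x 25 mm high (z), 45 g, may be absent. Origin: its centre. Starts inside the organizer sleeve at organizer y = -32 mm, its length along the sleeve.
- pod_3: Day pod: closed white plastic box with four clear snap lids, 88 long (its x) x 27 wide (y) x 25 mm high (z), 45 g, may be absent. Origin: its centre. Starts inside the organizer sleeve at organizer y = 32 mm, its length along the sleeve.
- pod_4: Day pod: closed white plastic box with four clear snap lids, 88 long (its x) x 27 wide (y) x 25 mm high (z), 45 g, may be absent. Origin: its centre. Starts inside the organizer sleeve at organizer y = 96 mm, its length along the sleeve.
- push_stick: Bamboo push stick, 230 mm long along its x, 60 g: square handle 20 x 20 mm from x = -115 to -15 mm, then a round dowel 14 mm in diameter to the flat tip at x = 115 mm. Origin: on its centre line at mid-length; centre of mass about 25 mm from it towards the handle. Starts lying in its tray, centre line 14 mm above the tatami.
- stick_tray: Long shallow dark wooden tray for the push stick, fixed on the tatami: 270 (x) x 100 (y) x 10 mm high outside, walls and floor 4 mm. Origin: centre of its underside.
- drain_tray: Wide shallow stainless draining tray, fixed on the tatami: 208 (x) x 124 (y) x 14 mm high outside, walls and floor 4 mm. Origin: centre of its underside. Room for the pods side by side along its x, each lying along its y.
- cup: Matte black ceramic cup, 72 mm wide, 75 mm high; origin: centre of its underside. Leave alone.
- jar: Short glass jar with a dosing cup inside, 71 mm wide, 66 mm high; origin: centre of its underside. Leave alone.
- splitter: Stainless pill splitter with spring hinge, 36 (x) x 90 (y) x 33 mm high; origin: centre of its underside. Leave alone.
There are look-alikes about, which are no part of the job. Of the things that look like the push_stick, take the one that is farthest to the robot's left at the start.

How it is judged:
By the outcome, as a careful person would: the job done as asked, in the order asked, and still so for the second after the job is handed in, with the robot touching nothing.
Of pod_1, pod_2, pod_3, pod_4 only 2 to 3 are there at a start; the rules pass over those that are not, and their reading is None.
At some moment in a run one of push_stick may be knocked a few centimetres aside while the robot is not near it.
Once in a run the grip may slacken for a moment while it holds something.
It also fails if it takes over 210 s, if anything falls off the work surface, if the arm or the gripper's body presses on something with over 40 N, if the wrist force passes 120 N, or if a joint passes its speed limit or range.

## Working session

There is one attempt and no reset: what is moved stays moved. The work goes in short steps, Python scripts to look and compute and a tool call to move; the robot and the scene stay as the last step left them, time stands still between calls to the robot, and variables do not carry over. Pictures are saved under pics/ and viewed, and the job is handed in when it is done.

Besides the shell and the picture viewer there is one more tool, called after "Emit:" in YAML: its name, and indented under it one key for each argument. jog_arm: Moves the arm, as the interface text tells. Its arguments: {"type":"object","properties":{"targets":{"type":"string"}},"required":["targets"]}

```bash
ls -la; mkdir -p pics
cat > h.py <<'E'
import numpy as np, cv2
from scipy.spatial.transform import Rotation as Ro
from plant import telemetry, snapshot, job, models, ctrl
def save(s,n,crop=None,f=1):
    im=cv2.cvtColor(s["img"],cv2.COLOR_RGB2BGR)
    if crop: im=im[crop[1]:crop[3],crop[0]:crop[2]]
    if f!=1: im=cv2.resize(im,None,fx=f,fy=f,interpolation=cv2.INTER_CUBIC)
    cv2.imwrite("pics/"+n,im)
def ray(s,uv):
    K=np.array(s["intrinsics"]);R=np.array(s["R"]);t=np.array(s["t"])
    d=R.T@np.linalg.solve(K,[uv[0],uv[1],1.]); return -R.T@t,d
def onz(s,uv,z):
    o,d=ray(s,uv); return o+d*(z-o[2])/d[2]
def pt(s,uv):
    z=s["range_z"][int(round(uv[1])),int(round(uv[0]))]; o,d=ray(s,uv); return o+d*z
def cloud(s):
    z=s["range_z"]; v,u=np.mgrid[:z.shape[0],:z.shape[1]]
    K=np.array(s["intrinsics"]);R=np.array(s["R"]);t=np.array(s["t"])
    p=np.stack([u,v,np.ones_like(u)],-1)@np.linalg.inv(K).T*z[...,None]
    return (p-t)@R
def px(s,X):
    c=np.array(s["R"])@np.array(X)+np.array(s["t"]); p=np.array(s["intrinsics"])@c; return p[:2]/p[2]
def obs():
    o=telemetry.get_obs(); return o
def Rt():
    o=obs(); return Ro.from_euler('xyz',o["orientation"],degrees=True), np.array(o["tool_pos"])
def delta(target,rpy=None):
    R,p=Rt(); d=R.inv().apply(np.array(target)-p)
    rv=np.zeros(3)
    if rpy is not None: rv=(R.inv()*Ro.from_euler('xyz',rpy,degrees=True)).as_rotvec(degrees=True)
    return np.round(d,4),np.round(rv,2)
E
python3 - <<'E'
from h import *
o=obs(); print(o, ctrl.grip_depth)
for n in ["side","top","wrist"]:
    s=snapshot(n); save(s,f"a_{n}.png",f=1.5); print(n,s["shot"],s["intrinsics"],s["R"],s["t"])
E
```

```text
total 12
drwxr-xr-x  3 agent agent 4096 Dec  7 09:50 .
drwxr-xr-x 23 root  root  4096 Dec  7 09:50 ..
drwxr-xr-x  2 agent agent 4096 Dec  7 09:50 pics
{'clock': 0.0, 'joint_pos': array([ 8.54345074e+01,  2.05910214e+01,  6.34178176e-01, -1.88905678e-02,
       -7.01363651e+01, -1.65090605e+01]), 'qvel': array([ 0.03721703,  0.03825916, -0.05441313,  0.0203688 ,  0.11585955,
       -0.0862643 ]), 'tau': array([ 6.01464103e-05, -5.82714379e+01,  2.93054491e+01,  6.99716941e+00,
        6.95739698e-03, -1.40613656e-04]), 'tool_pos': array([0.24255127, 0.62939425, 0.2256343 ]), 'orientation': array([ 1.79905587e+02, -9.46282379e-03, -2.10809785e+01]), 'force': array([-0.24718997, -0.12652685, -0.59832662]), 'moment': array([-0.05109639,  0.0552164 , -0.01424902]), 'opening': 0.08731931906667738} -0.0188
side 1 [[493.47120951   0.         255.5267655 ]
 [  0.         493.47120951 192.46810002]
 [  0.           0.           1.        ]] [[ 0.81150686 -0.58427943  0.00861186]
 [-0.32743155 -0.46687821 -0.82147022]
 [ 0.48398884  0.66380892 -0.57018639]] [-0.47222936  0.17254933  1.70295839]
top 2 [[363.90658675   0.         260.55107496]
 [  0.         363.90658675 187.73837442]
 [  0.           0.           1.        ]] [[-0.00806537 -0.99976024 -0.02035688]
 [-0.98211968  0.01174885 -0.18789065]
 [ 0.18808477  0.01847749 -0.98197897]] [-0.10265971  0.49262707  1.25811777]
wrist 3 [[295.31640628   0.         261.20318031]
 [  0.         295.31640628 188.69698274]
 [  0.           0.           1.        ]] [[-3.60074488e-01 -9.32923198e-01  8.18442082e-04]
 [-8.99524673e-01  3.47416239e-01  2.64872271e-01]
 [-2.47389826e-01  9.46375384e-02 -9.64283159e-01]] [ 0.67378135 -0.032676    0.39030636]
```

View pics/a_side.png

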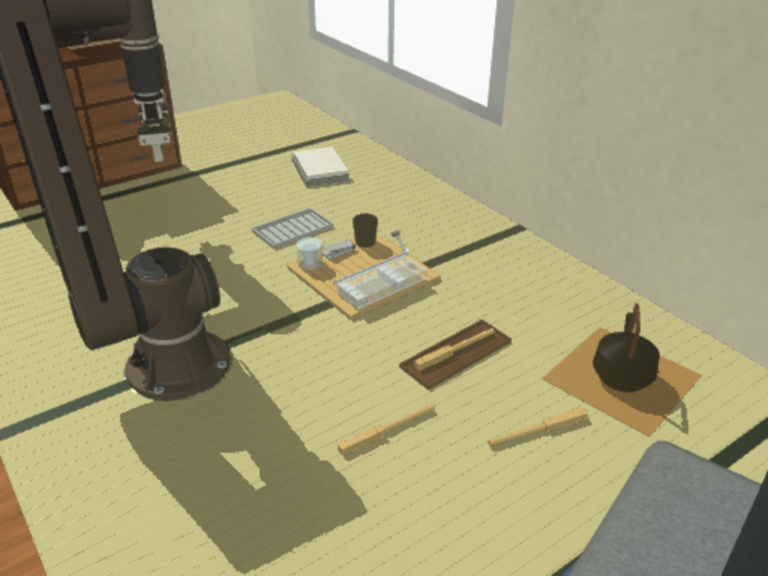

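View pics/a_top.png

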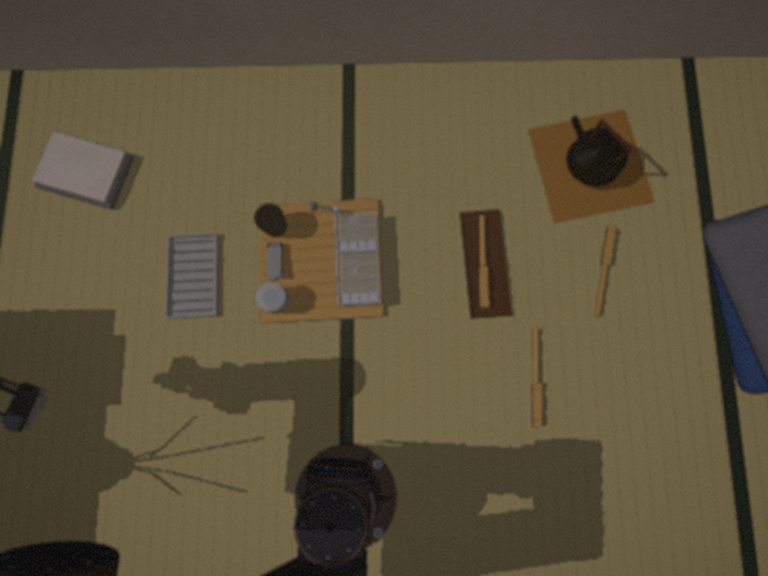

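View pics/a_wrist.png

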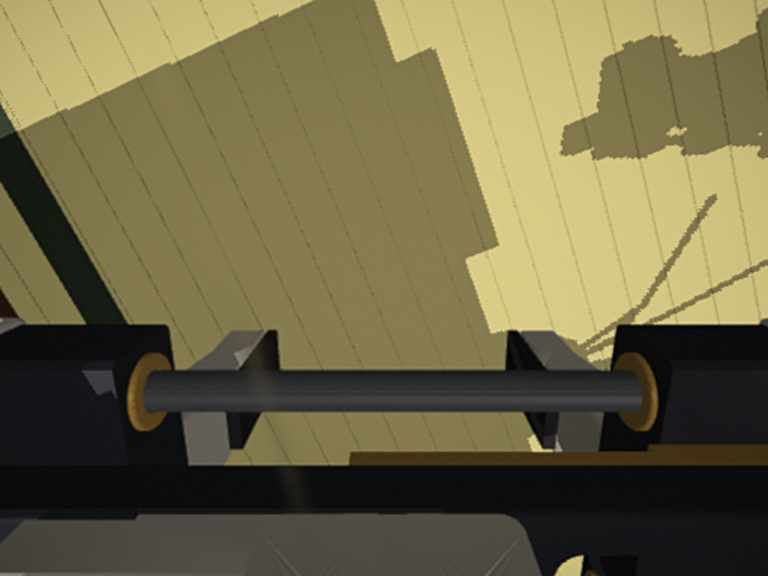

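Run:
```python
from h import *
for cam in ["top","side"]:
    s=snapshot(cam)
    print(cam)
    for n,z in [("trivet",0),("organizer",.015),("entry",.034),("exit",.0315),("cam_knob",.083),("cam_axis",.049),("push_stick",.014),("stick_tray",0),("drain_tray",0),("cup",.015),("jar",.015),("splitter",.015),("pod_1",.0315)]:
        for r in models.spot_point(n,s)[:4]:
            print(n,round(r["conf"],2),np.round(r["uv"],1),np.round(onz(s,r["uv"],z),3))
s=snapshot("side"); save(s,"b_side.png",crop=(180,140,340,260),f=5)
```

```text
top
trivet 0.78 [212.7 172.3] [0.561 0.072 0.   ]
trivet 0.53 [205.  137.5] [0.698 0.104 0.   ]
trivet 0.31 [224.1 140.4] [0.686 0.031 0.   ]
organizer 0.76 [238.7 171.8] [ 0.559 -0.027  0.015]
entry 0.76 [253.7 173.7] [ 0.546 -0.083  0.034]
exit 0.67 [226.3 173. ] [0.551 0.018 0.032]
cam_knob 0.59 [207.  139.6] [0.662 0.082 0.083]
cam_axis 0.86 [224.7 141.3] [0.666 0.023 0.049]
push_stick 0.85 [323.  176.3] [ 0.538 -0.337  0.014]
push_stick 0.85 [358.9 249. ] [ 0.273 -0.453  0.014]
push_stick 0.35 [326.8 171.9] [ 0.554 -0.352  0.014]
stick_tray 0.71 [323.7 171.9] [ 0.558 -0.343  0.   ]
stick_tray 0.53 [182.8 199.7] [0.459 0.182 0.   ]
drain_tray 0.88 [132.3 186.1] [0.512 0.373 0.   ]
cup 0.93 [184.3 151.4] [0.64  0.178 0.015]
cup 0.19 [131.1 183.5] [0.519 0.372 0.015]
jar 0.66 [182.3 200.7] [0.453 0.18  0.015]
splitter 0.77 [185.  171.9] [0.561 0.173 0.015]
side
trivet 0.92 [240.2 184.7] [0.545 0.055 0.   ]
organizer 0.82 [253.6 191.2] [ 0.55  -0.032  0.015]
entry 0.7 [261.9 192.7] [ 0.554 -0.081  0.034]
exit 0.94 [247.9 180.8] [0.56  0.022 0.032]
cam_knob 0.65 [261.5 183.8] [ 0.545 -0.089  0.083]
cam_axis 0.79 [275.  168.2] [0.689 0.013 0.049]
cam_axis 0.72 [262.8 155.3] [0.709 0.125 0.049]
push_stick 0.88 [257.1 288.3] [ 0.255 -0.462  0.014]
push_stick 0.79 [304.8 230.8] [ 0.555 -0.334  0.014]
push_stick 0.75 [356.8 285. ] [ 0.515 -0.629  0.014]
stick_tray 0.92 [302.5 241. ] [ 0.524 -0.36   0.   ]
drain_tray 0.91 [194.4 152.6] [0.522 0.386 0.   ]
cup 0.84 [241.1 160. ] [0.644 0.193 0.015]
cup 0.47 [251.8 191.3] [ 0.543 -0.028  0.015]
jar 0.84 [207.4 177.6] [0.452 0.156 0.015]
splitter 0.72 [226.3 170.4] [0.545 0.158 0.015]
pod_1 0.39 [259.4 181.4] [ 0.595 -0.008  0.032]
pod_1 0.37 [236.2 194.4] [ 0.468 -0.03   0.032]
```

View pics/b_side.png

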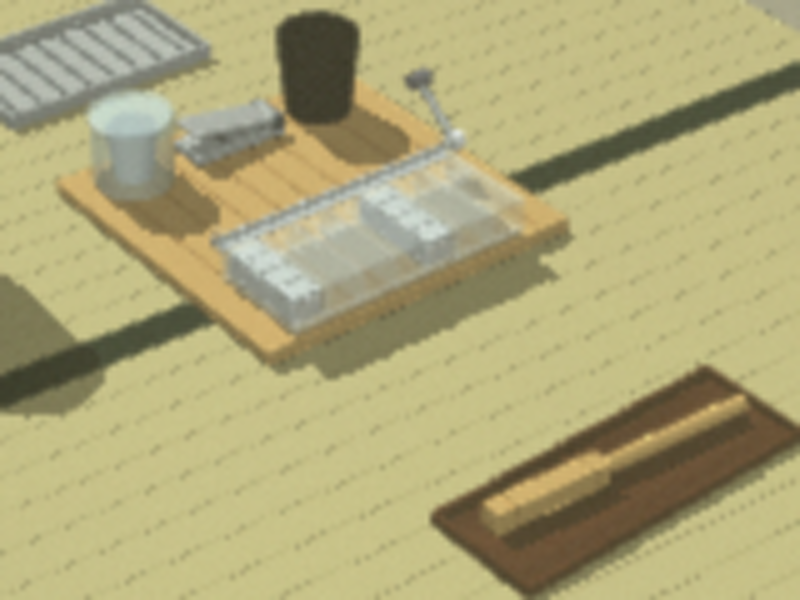

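Run:
```python
from h import *
s=snapshot("wrist"); R,p=Rt()
C=-np.array(s["R"]).T@s["t"]; print("cam in tool",R.inv().apply(C-p), "axes in tool (rows x,y,z cam)",np.round(np.array([R.inv().apply(np.array(s["R"])[i]) for i in range(3)]),3))
print(delta([0.52,0.0,0.33],[180,0,0]))
```

```text
cam in tool [ 0.07222123  0.00072098 -0.15872366] axes in tool (rows x,y,z cam) [[-0.     1.     0.001]
 [-0.964 -0.    -0.265]
 [-0.265 -0.001  0.964]]
(array([ 0.4852,  0.488 , -0.1034]), array([  0.  ,  -0.  , -21.07]))
```

Emit:
jog_arm:
  targets: "0.045 0.037 -0.02 0 0 -4 0; 0.09 0.073 -0.05 0 0 -8 0; 0.135 0.11 -0.08 0 0 -12 0; 0.18 0.147 -0.104 0 0 -16 0; 0.225 0.184 -0.104 0 0 -21 0; 0.27 0.22 -0.104 0 0 -21 0; 0.315 0.257 -0.104 0 0 -21 0; 0.36 0.295 -0.104 0 0 -21 0"

```text
clock: 2.65
tool_pos: [0.4732, 0.2234, 0.331]
orientation: [-180.0, -0.0, -0.1]
force: [0.9, 0.0, 0.6]
opening: 0.0442
```

Run:
```python
from h import *
print(Rt()[1],obs()["orientation"],delta([0.6,0.0,0.33],[180,0,0]))
```

```text
[0.47317244 0.22337024 0.33098957] [-1.79963412e+02 -4.10678669e-02 -5.30424228e-02] (array([0.127 , 0.2233, 0.0009]), array([-0.04, -0.04, -0.05]))
```

Emit:
jog_arm:
  targets: "0.03 0.045 0 0 0 0 0; 0.06 0.09 0 0 0 0 0; 0.09 0.135 0 0 0 0 0; 0.127 0.18 0 0 0 0 0; 0.127 0.223 0 0 0 0 0; 0.127 0.223 0 0 0 0 0; 0.127 0.223 0 0 0 0 0; 0.127 0.223 0 0 0 0 0"

```text
clock: 3.65
tool_pos: [0.5999, 0.0011, 0.3312]
orientation: [-179.9, -0.1, 0.0]
force: [0.2, 0.4, 0.6]
opening: 0.0441
```

Run:
```python
from h import *
s=snapshot("wrist"); save(s,"c_wrist.png",f=1.5)
for n,z in [("organizer",.015),("entry",.034),("exit",.0315),("cam_knob",.083),("cam_axis",.049),("pod_1",.0315),("cup",.015),("jar",.015),("splitter",.015),("trivet",0)]:
    for r in models.spot_point(n,s)[:4]:
        print(n,round(r["conf"],2),np.round(r["uv"],1),np.round(onz(s,r["uv"],z),4),np.round(pt(s,r["uv"]),3))
```

```text
organizer 0.73 [ 36.7 199. ] [0.5237 0.379  0.015 ] [0.521 0.387 0.005]
organizer 0.66 [285.5 180.9] [ 0.5551 -0.0395  0.015 ] [ 0.563 -0.037  0.049]
entry 0.9 [309.8 180. ] [ 0.5613 -0.0765  0.034 ] [ 0.565 -0.074  0.05 ]
exit 0.6 [247.5 182.5] [0.5565 0.0226 0.0315] [0.562 0.022 0.052]
cam_knob 0.66 [207.9 107.2] [0.6726 0.0714 0.083 ] [0.673 0.07  0.093]
cam_axis 0.62 [243.9 105. ] [0.6757 0.0255 0.049 ] [0.676 0.025 0.057]
cup 0.62 [150.8 121.1] [0.6517 0.174  0.015 ] [0.655 0.146 0.09 ]
jar 0.74 [ 38.9 195.1] [0.5306 0.3739 0.015 ] [0.528 0.382 0.005]
jar 0.16 [248.5 185.9] [0.5466 0.0218 0.015 ] [0.556 0.02  0.053]
splitter 0.64 [155.6 183.3] [0.551 0.176 0.015] [0.558 0.166 0.041]
splitter 0.3 [464.  184.7] [ 0.5486 -0.3359  0.015 ] [ 0.55  -0.333  0.02 ]
trivet 0.82 [222.1 174. ] [0.5635 0.0671 0.    ] [0.567 0.065 0.016]
trivet 0.69 [245.1 102.3] [0.6803 0.0263 0.    ] [0.679 0.023 0.055]
```

View pics/c_wrist.png

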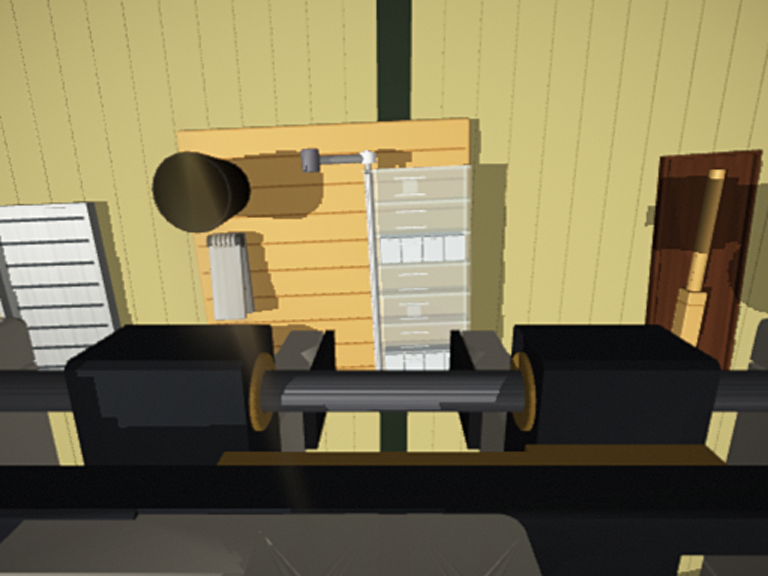

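Run:
```python
from h import *
for cam in ["wrist","top","side"]:
    s=snapshot(cam); P=cloud(s); z=P[...,2]
    for lab,lo,hi in [("trivet",.008,.022),("org",.043,.056)]:
        m=(z>lo)&(z<hi)&(abs(P[...,0]-.56)<.22)&(P[...,1]<.25)&(P[...,1]>-.15)&(s["range_z"]>0)
        if cam=="wrist": m[225:]=False
        m=cv2.morphologyEx(m.astype(np.uint8),cv2.MORPH_OPEN,np.ones((2,2)))
        n,l,st,_=cv2.connectedComponentsWithStats(m)
        if n<2: continue
        k=1+np.argmax(st[1:,4]); q=P[l==k][:,:2].astype(np.float32)
        r=cv2.minAreaRect(q*1000); print(cam,lab,len(q),np.round(r[0],1),np.round(r[1],1),round(r[2],2), "medz",np.median(P[l==k][:,2]))
s=snapshot("wrist")
for uv,zz in [((178/1.5,130/1.5),.015),((469/1.5,118/1.5),.015),((475/1.5,200/1.5),.015),((371/1.5,170/1.5),.047),((380/1.5,360/1.5),.047),((470/1.5,166/1.5),.049),((381/1.5,168/1.5),.049)]:
    print(np.round(onz(s,uv,zz),4))
```

```text
wrist trivet 14396 [591.8  64. ] [233.2 300.9] 2.38 medz 0.015516344530701377
wrist org 7633 [576.3 -33.6] [193.6 111.7] 2.52 medz 0.04946656215883511
top trivet 3080 [460.4  67.8] [502.1 300.4] 12.09 medz 0.016150221258120434
top org 1709 [464.1 -41.4] [456.1 118.9] 7.9 medz 0.04998723209687227
side trivet 1290 [ 110.2 -537.5] [1861.   312.4] 56.89 medz 0.01571060960414077
side org 885 [587.4 -25.1] [312.7 133.6] 12.14 medz 0.04954037669895763
[0.7032 0.2167 0.015 ]
[ 0.7142 -0.0783  0.015 ]
[ 0.6326 -0.0883  0.015 ]
[0.6641 0.0197 0.047 ]
[0.4637 0.0127 0.047 ]
[ 0.6677 -0.0757  0.049 ]
[0.666 0.01  0.049]
```

Emit:
jog_arm:
  targets: "0.02 -0.02 0.04 0 0 -2.4 0; 0.04 -0.04 0.08 0 0 -2.4 0; 0.06 -0.055 0.12 0 0 -2.4 0; 0.073 -0.07 0.15 0 0 -2.4 0; 0.073 -0.07 0.18 0 0 -2.4 0; 0.073 -0.07 0.18 0 0 -2.4 0; 0.073 -0.07 0.18 0 0 -2.4 0; 0.073 -0.07 0.18 0 0 -2.4 0"

```text
clock: 5.4
tool_pos: [0.674, 0.0703, 0.1531]
orientation: [-179.9, -0.2, 2.3]
force: [0.3, -0.3, 0.3]
opening: 0.0435
```

Run:
```python
from h import *
s=snapshot("wrist"); save(s,"d_wrist.png",f=1.5)
print(Rt()[1])
for n,z in [("cam_knob",.083),("cam_axis",.049)]:
    for r in models.spot_point(n,s)[:4]:
        print(n,round(r["conf"],2),np.round(r["uv"],1),np.round(onz(s,r["uv"],z),4),np.round(pt(s,r["uv"]),3))
P=cloud(s); m=(P[...,2]>.072)&(P[...,2]<.1)&(abs(P[...,0]-.67)<.04)&(abs(P[...,1]-.07)<.04); q=P[m]; print(len(q),q.min(0),q.max(0))
```

```text
[0.6738776  0.0703082  0.15286388]
cam_knob 0.71 [258.8 199.9] [0.6738 0.0715 0.083 ] [0.677 0.071 0.092]
cam_axis 0.8 [309.8 189. ] [0.6757 0.0248 0.049 ] [0.678 0.026 0.057]
696 [0.66352907 0.04768347 0.07208153] [0.68378782 0.08030774 0.09412556]
```

View pics/d_wrist.png

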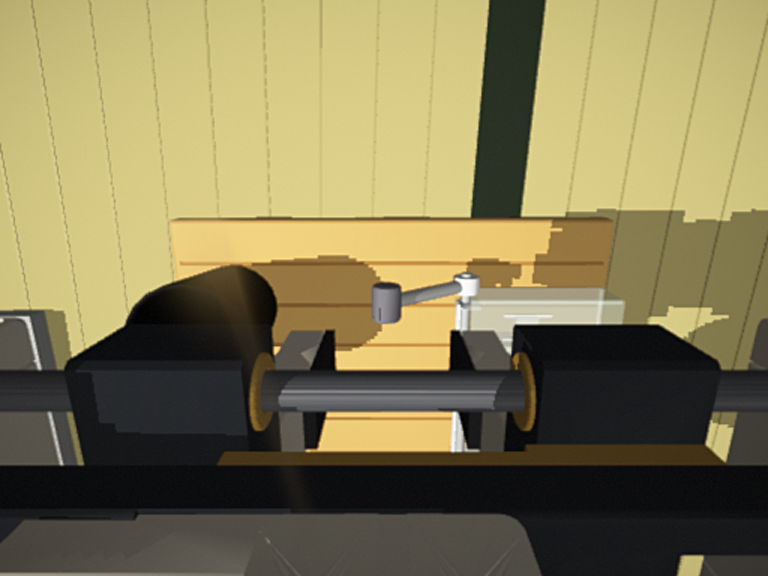

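Emit:
jog_arm:
  targets: "0 -0.001 0.03 0 0 0 0; 0 -0.001 0.06 0 0 0 0; 0 -0.001 0.076 0 0 0 0; 0 -0.001 0.076 0 0 0 -0.4; 0 -0.001 0.076 0 0 0 -0.4; 0 -0.001 0.076 0 0 0 -0.4; 0 -0.001 0.076 0 0 0 -0.4; 0 -0.001 0.076 0 0 0 -0.4"

```text
clock: 6.55
tool_pos: [0.6744, 0.0713, 0.0771]
orientation: [-179.9, -0.2, 2.3]
force: [1.7, -1.5, 1.6]
opening: 0.0263
```

Emit:
jog_arm:
  targets: "0 0.005 0 0 0 0 -0.4; 0 0.011 -0.007 0 0 0 -0.4; 0 0.018 -0.013 0 0 0 -0.4; 0 0.027 -0.020 0 0 0 -0.4; 0 0.037 -0.024 0 0 0 -0.4; 0 0.048 -0.027 0 0 0 -0.4; 0 0.060 -0.028 0 0 0 -0.4; 0 0.070 -0.028 0 0 0 -0.4"

```text
clock: 7.55
tool_pos: [0.6773, 0.0007, 0.1048]
orientation: [-179.9, -0.3, 2.3]
force: [1.2, 4.1, -1.8]
opening: 0.0264
```

Emit:
jog_arm:
  targets: "0 0.006 0.001 0 0 0 -0.4; 0 0.012 0.004 0 0 0 -0.4; 0 0.018 0.008 0 0 0 -0.4; 0 0.024 0.013 0 0 0 -0.4; 0 0.030 0.020 0 0 0 -0.4; 0 0.034 0.023 0 0 0 -0.4; 0 0.036 0.023 0 0 0 -0.4; 0 0.036 0.023 0 0 0 -0.4"

```text
clock: 8.55
tool_pos: [0.6789, -0.0306, 0.0829]
orientation: [-179.6, -0.4, 2.4]
force: [-8.5, 24.1, 15.1]
opening: 0.0265
```

Run:
```python
from h import *
print(Rt()[1], obs()["force"])
s=snapshot("wrist"); save(s,"e_wrist.png",f=1.5)
s=snapshot("side"); save(s,"e_side.png",crop=(180,140,340,260),f=5)
```

```text
[ 0.67887571 -0.03064409  0.08285851] [-8.52120795 24.08168769 15.1401948 ]
```

View pics/e_wrist.png

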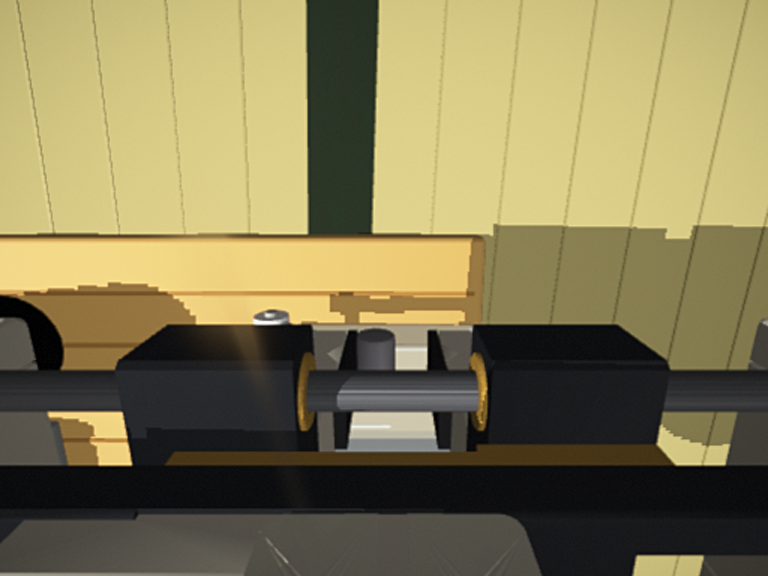

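View pics/e_side.png

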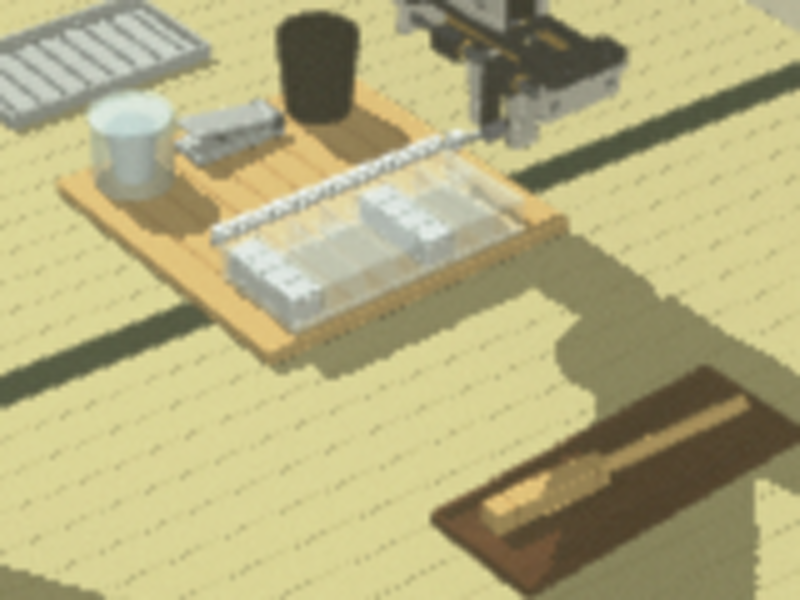

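Emit:
jog_arm:
  targets: "0 -0.004 -0.002 0 0 0 0; 0 -0.004 -0.03 0 0 0 0; 0 -0.004 -0.07 0 0 0 0; -0.02 0.03 -0.11 0 0 0 0; -0.05 0.08 -0.15 0 0 0 0; -0.09 0.12 -0.18 0 0 0 0; -0.13 0.16 -0.21 0 0 0 0; -0.16 0.2 -0.217 0 0 0 0"

```text
clock: 9.65
tool_pos: [0.5248, -0.2404, 0.2991]
orientation: [-179.7, -0.4, 2.4]
force: [0.8, -0.6, -0.2]
opening: 0.0438
```

Emit:
jog_arm:
  targets: "-0.02 0.05 0 0 0 0 0; -0.033 0.09 0 0 0 0 0; -0.033 0.095 0 0 0 0 0; -0.033 0.095 0 0 0 0 0; -0.033 0.095 0 0 0 0 0; -0.033 0.095 0 0 0 0 0; -0.033 0.095 0 0 0 0 0; -0.033 0.095 0 0 0 0 0"

```text
clock: 10.65
tool_pos: [0.496, -0.3363, 0.2984]
orientation: [-179.7, -0.4, 2.5]
force: [0.4, 0.8, -0.9]
opening: 0.0439
```

Run:
```python
from h import *
print(Rt()[1], obs()["orientation"],obs()["force"])
s=snapshot("wrist"); save(s,"f_wrist.png",f=1.5)
for n,z in [("push_stick",.014),("stick_tray",0),("organizer",.015),("entry",.034)]:
    for r in models.spot_point(n,s)[:3]:
        print(n,round(r["conf"],2),np.round(r["uv"],1),np.round(onz(s,r["uv"],z),4))
P=cloud(s)
for r in models.cut_out("push_stick",s)[:2]:
    q=P[r["region"]]; q=q[q[:,2]>.012][:,:2]; rc=cv2.minAreaRect((q*1000).astype(np.float32)); print(r["conf"],len(q),np.round(rc[0],1),np.round(rc[1],1),rc[2])
s=snapshot("top"); save(s,"f_top.png",crop=(100,100,380,300),f=2.8)
```

```text
[ 0.49600986 -0.33633131  0.29840165] [-179.69357445   -0.44535645    2.45499523] [ 0.38144098  0.82312544 -0.92673419]
push_stick 0.83 [267.2 120.2] [ 0.5526 -0.342   0.014 ]
push_stick 0.75 [456.5 147.4] [ 0.5251 -0.6263  0.014 ]
stick_tray 0.72 [269.5 124.2] [ 0.5464 -0.346   0.    ]
organizer 0.63 [ 52. 109.] [ 0.5551 -0.0289  0.015 ]
entry 0.72 [ 75.3 109.3] [ 0.5566 -0.0745  0.034 ]
entry 0.53 [ 54.9 108.9] [ 0.5559 -0.0461  0.034 ]
0.71 1927 [ 584.1 -524.2] [311.7 217.1] 60.42280578613281
0.6 1828 [ 550.3 -335.7] [ 20.  228.8] 89.24764251708984
```

View pics/f_wrist.png

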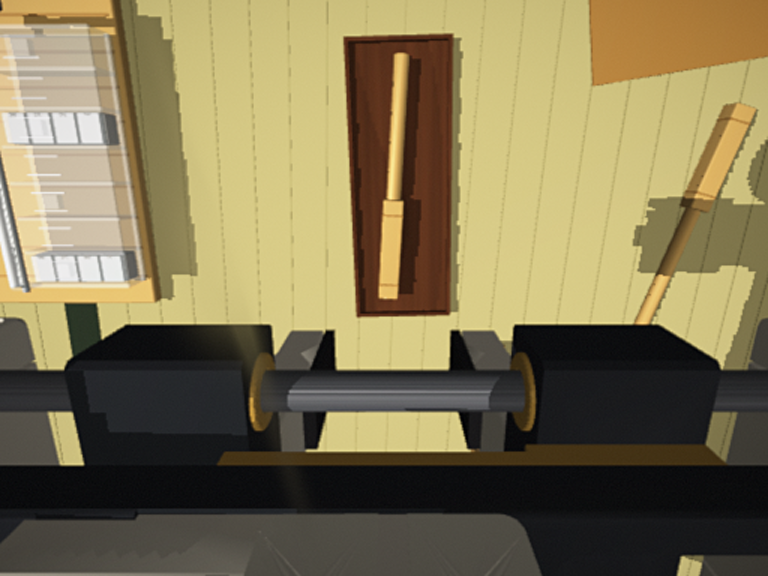

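View pics/f_top.png

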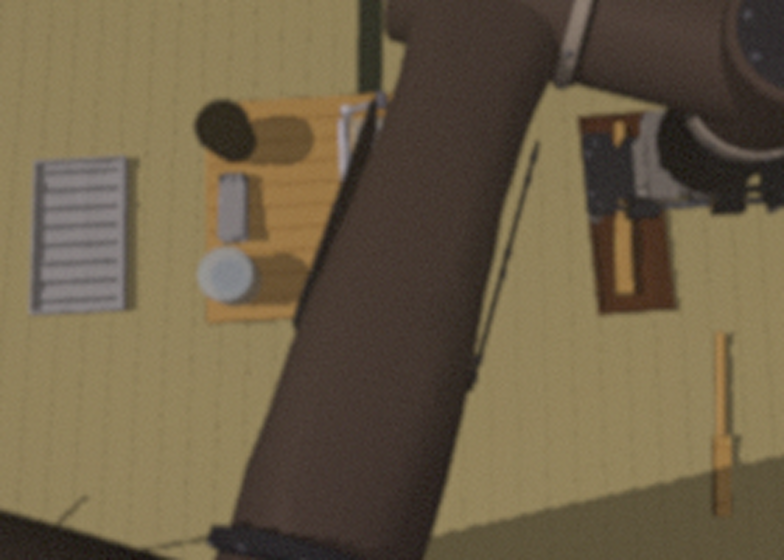

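Emit:
jog_arm:
  targets: "0 0 0 0 0 10.7 -0.2; 0 0 0.02 0 0 21.4 -0.2; 0 0 0.04 0 0 32 -0.2; 0 0 0.06 0 0 42.8 -0.2; 0 0 0.08 0 0 53.5 -0.2; 0 0 0.1 0 0 64 -0.2; 0 0 0.12 0 0 74.8 -0.2; 0 0 0.12 0 0 85 -0.2"

```text
clock: 12.0
tool_pos: [0.4957, -0.3356, 0.1764]
orientation: [-179.7, 0.4, -82.9]
force: [-0.8, -0.1, 0.3]
opening: 0.0351
```

Emit:
jog_arm:
  targets: "0 0 0 0 0 10.7 -0.2; 0 0 0 0 0 21.4 -0.2; 0 0 0 0 0 32 -0.2; 0 0 0 0 0 42.8 -0.2; 0 0 0 0 0 53.5 -0.2; 0 0 0 0 0 64 -0.2; 0 0 0 0 0 74.8 -0.2; 0 0 0 0 0 85 -0.2"

```text
clock: 13.0
tool_pos: [0.4957, -0.3357, 0.1764]
orientation: [179.7, 0.3, -168.3]
force: [0.4, -0.5, 0.6]
opening: 0.0349
```

Run:
```python
from h import *
print(Rt()[1], obs()["orientation"],obs()["joint_pos"])
s=snapshot("wrist"); save(s,"g_wrist.png",f=1.5)
s=snapshot("side"); save(s,"g_side.png",crop=(220,180,380,300),f=5)
print(delta([0.4903,-.3349,0.06],[180,0,179.2]))
```

```text
[ 0.49567772 -0.33573532  0.17639142] [ 179.66046844    0.32916374 -168.30180396] [-15.72779632  15.553069   -13.11895799  -0.51695897 -61.1931804
 -62.32446307]
(array([0.0057, 0.0012, 0.1163]), array([ 0.38,  0.29, 12.72]))
```

View pics/g_wrist.png

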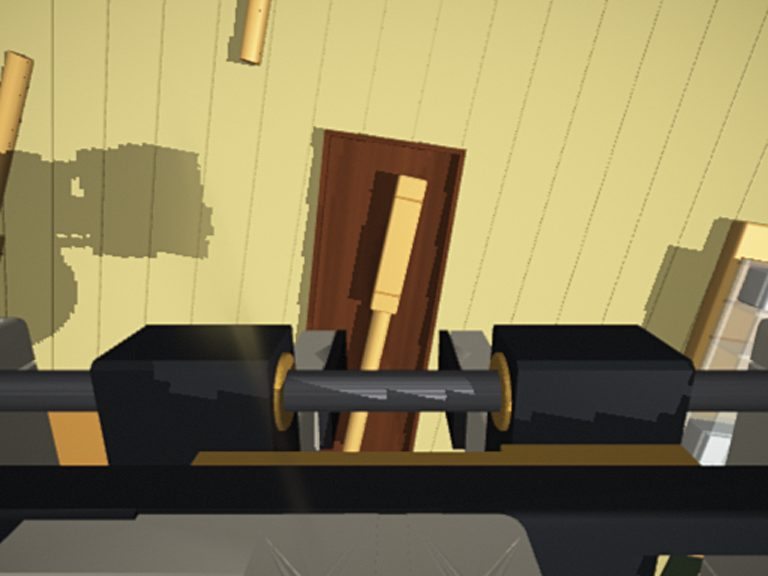

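View pics/g_side.png

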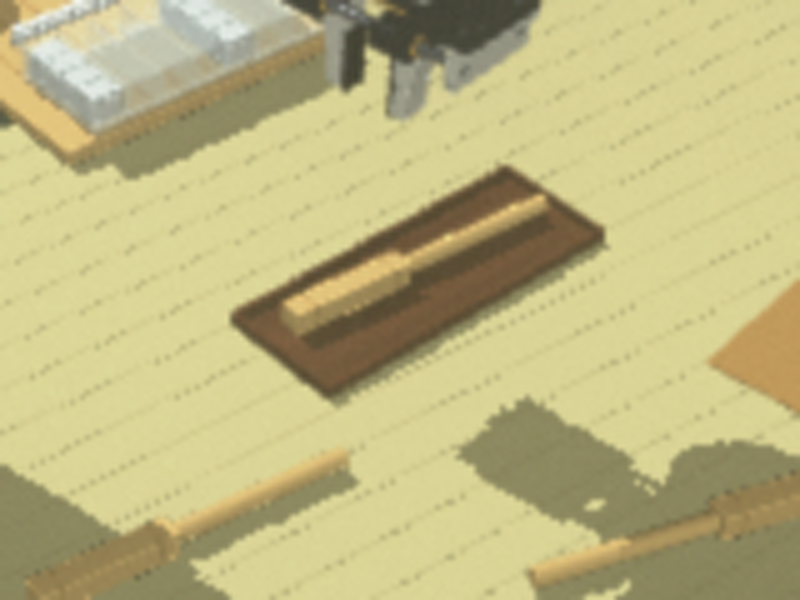

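Run:
```python
from h import *
s=snapshot("wrist"); P=cloud(s)
m=(P[...,2]>.0205)&(P[...,2]<.028)&(abs(P[...,1]+.335)<.05)&(P[...,0]>.4)&(P[...,0]<.56); m[218:]=False
q=P[m][:,:2]; rc=cv2.minAreaRect((q*1000).astype(np.float32)); print(len(q),rc, P[m][:,2].mean())
# wall
m=(P[...,2]>.007)&(P[...,2]<.013)&(abs(P[...,1]+.335)<.07)&(abs(P[...,0]-.49)<.01); m[218:]=False
print(np.round(np.sort(P[m][:,1]),3)[::3])
```

```text
1767 ((490.83209228515625, -334.34442138671875), (20.178964614868164, 113.41065979003906), 89.15113830566406) 0.024366275175880782
[-0.395 -0.395 -0.395 -0.395 -0.394 -0.394 -0.394 -0.394 -0.394 -0.394
 -0.393 -0.393 -0.393 -0.393 -0.393 -0.392 -0.392 -0.392 -0.392 -0.392
 -0.392 -0.391 -0.391 -0.391 -0.344 -0.3   -0.299 -0.299 -0.299 -0.299
 -0.298 -0.298 -0.298 -0.298 -0.298 -0.297 -0.297 -0.297 -0.297 -0.297
 -0.297 -0.296 -0.296 -0.296 -0.296 -0.296 -0.295 -0.295]
```

Emit:
jog_arm:
  targets: "0.003 0.001 0.03 0.4 0.3 8 -0.2; 0.0057 0.0017 0.07 0.4 0.3 12.7 -0.2; 0.0057 0.0017 0.11 0.4 0.3 12.7 -0.2; 0.0057 0.0017 0.14 0.4 0.3 12.7 -0.2; 0.0057 0.0017 0.158 0.4 0.3 12.7 -0.2; 0.0057 0.0017 0.1645 0.4 0.3 12.7 -0.2; 0.0057 0.0017 0.1645 0.4 0.3 12.7 -0.2; 0.0057 0.0017 0.1645 0.4 0.3 12.7 -1"

```text
clock: 14.15
tool_pos: [0.4912, -0.3344, 0.0128]
orientation: [-179.9, 0.1, 179.6]
force: [-0.4, -0.1, -0.1]
opening: 0.0297
```

Emit:
jog_arm:
  targets: "0 0 0 0 0 0 -1; 0 0 0 0 0 0 -1; 0 0 0 0 0 0 -1; 0 0 0 0 0 0 -1; 0 0 -0.02 0 0 0 -1; 0 0 -0.05 0 0 0 -1; 0 0 -0.08 0 0 0 -1; 0 0 -0.1 0 0 0 -1"

```text
clock: 15.15
tool_pos: [0.4912, -0.3343, 0.1142]
orientation: [-179.9, 0.1, 179.6]
force: [-0.2, 0.2, -0.6]
opening: 0.02
```

Run:
```python
from h import *
o=obs();print(Rt()[1], o["orientation"],o["opening"])
s=snapshot("wrist"); save(s,"h_wrist.png",f=1.2)
s=snapshot("side"); save(s,"h_side.png",crop=(220,180,380,300),f=5)
```

```text
[ 0.49123303 -0.33434672  0.11422954] [-1.79920610e+02  1.43730997e-01  1.79591798e+02] 0.019965654960500342
```

View pics/h_side.png

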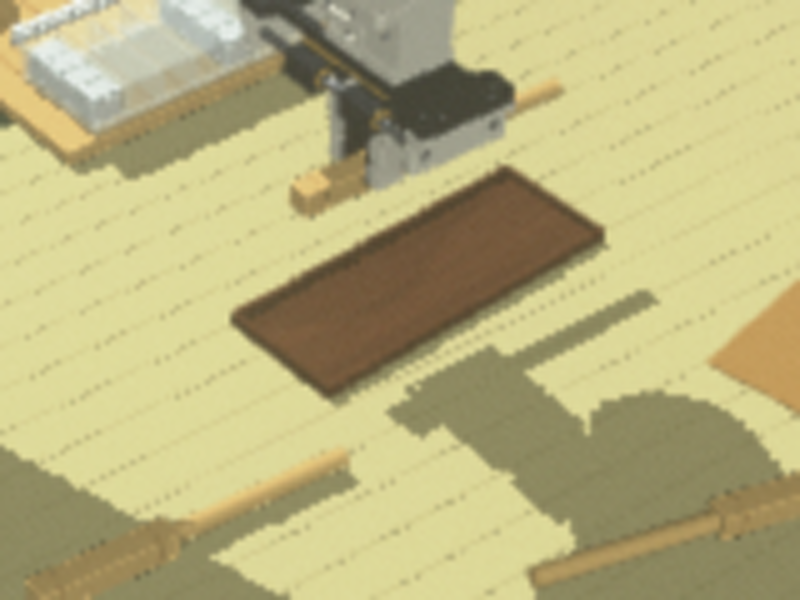

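```bash
cat >> h.py <<'E'
TH=np.radians(92.3); UX=np.array([np.cos(TH),np.sin(TH),0]); UY=np.array([-np.sin(TH),np.cos(TH),0]); O=np.array([0.5539,-0.034,0.015])
def org(x,y,z): return O+UX*x/1e3+UY*y/1e3+np.array([0,0,z/1e3])
def overlay(s,boxes,n,crop,f):
    im=cv2.cvtColor(s["img"],cv2.COLOR_RGB2BGR)[crop[1]:crop[3],crop[0]:crop[2]]
    im=cv2.resize(im,None,fx=f,fy=f,interpolation=cv2.INTER_CUBIC)
    for (a,b,col) in boxes:
        pa=(px(s,a)-np.array(crop[:2])+.5)*f; pb=(px(s,b)-np.array(crop[:2])+.5)*f
        cv2.line(im,tuple(int(v) for v in pa),tuple(int(v) for v in pb),col,1)
    cv2.imwrite("pics/"+n,im)
def box(x0,x1,y0,y1,z0,z1,col,fr=org):
    c=[fr(x,y,z) for x in(x0,x1) for y in(y0,y1) for z in(z0,z1)]
    return [(c[i],c[j],col) for i in range(8) for j in range(i+1,8) if bin(i^j).count('1')==1]
E
python3 - <<'E'
from h import *
s=snapshot("side")
b=box(-47.5,47.5,-113.5,113.5,0,34,(0,0,255))+box(-44,44,-45.5,-18.5,4,29,(255,0,0))+box(-44,44,82.5,109.5,4,29,(255,0,0))
overlay(s,b,"i_side.png",(235,165,305,215),11)
s=snapshot("wrist");save(s,"i_wrist.png")
E
```

```text
(no output)
```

View pics/i_side.png

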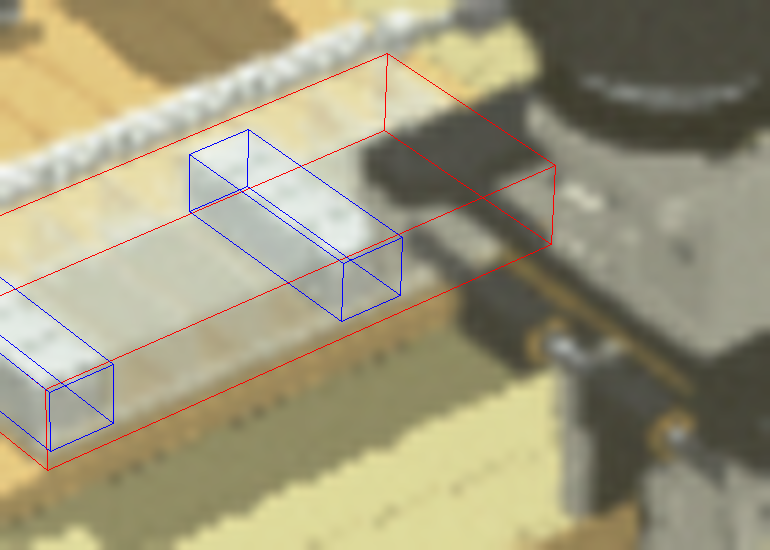

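Emit:
jog_arm:
  targets: "0 0 0 0 0 -10.5 -1; 0 0 0 0 0 -21 -1; 0 0 0 0 0 -31.5 -1; 0 0 0 0 0 -42 -1; 0 0 0 0 0 -52.5 -1; 0 0 0 0 0 -63 -1; 0 0 0 0 0 -73.5 -1; 0 0 0 0 0 -84 -1"

```text
clock: 16.35
tool_pos: [0.49, -0.3337, 0.1109]
orientation: [180.0, 0.0, -96.1]
force: [-0.5, -0.7, -0.3]
opening: 0.0198
```

Run:
```python
from h import *
o=obs();print(Rt()[1], o["orientation"],o["opening"],o["joint_pos"],o["clock"])
for y in (-32,96):
    T=org(-47.5-30-174,y,0); T[2]=.0328; print(y,T,delta(T,[180,0,-87.7]))
    T[2]=.10;print(y,T,delta(T,[180,0,-87.7]))
s=snapshot("side"); save(s,"j_side.png",crop=(200,140,360,260),f=5)
```

```text
[ 0.48996528 -0.33374887  0.11093439] [ 1.79960319e+02  6.19349430e-03 -9.60940671e+01] 0.019846830200970347 [-1.53847342e+01  1.85871179e+01 -1.85747442e+01  3.68664274e-04
 -5.28782981e+01  9.29044667e+00] 16.35
-32 [ 0.59596737 -0.28401317  0.0328    ] (array([-0.0607, -0.1002,  0.0781]), array([ 0.04,  0.01, -8.39]))
-32 [ 0.59596737 -0.28401317  0.1       ] (array([-0.0607, -0.1001,  0.0109]), array([ 0.04,  0.01, -8.39]))
96 [ 0.46807048 -0.28915004  0.0328    ] (array([-0.042 ,  0.0265,  0.0782]), array([ 0.04,  0.01, -8.39]))
96 [ 0.46807048 -0.28915004  0.1       ] (array([-0.042 ,  0.0265,  0.011 ]), array([ 0.04,  0.01, -8.39]))
```

View pics/j_side.png

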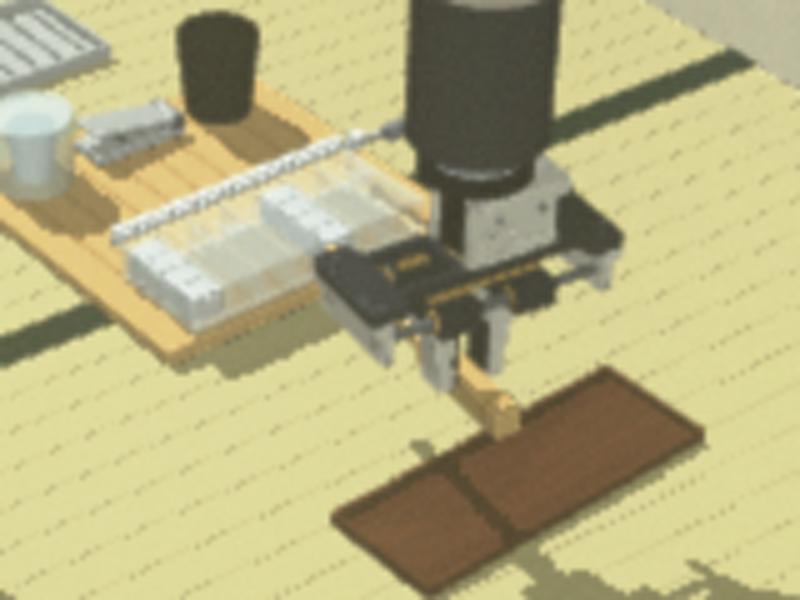

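Emit:
jog_arm:
  targets: "-0.01 0.007 0.02 0 0 -4 -1; -0.02 0.013 0.04 0 0 -8.4 -1; -0.03 0.02 0.06 0 0 -8.4 -1; -0.042 0.0265 0.078 0 0 -8.4 -1; -0.042 0.0265 0.078 0 0 -8.4 -1; -0.042 0.0265 0.078 0 0 -8.4 -1; -0.042 0.0265 0.078 0 0 -8.4 -1; -0.042 0.0265 0.078 0 0 -8.4 -1"

```text
clock: 17.4
tool_pos: [0.4681, -0.2897, 0.0335]
orientation: [-180.0, -0.0, -87.2]
force: [-0.5, -1.4, -0.8]
opening: 0.0199
```

Run:
```python
from h import *
R,p=Rt();o=obs();print(p, o["orientation"],o["opening"],o["clock"])
ax=-R.as_matrix()[:,0]; c=p+np.array([0,0,.0012]); tip=c+.174*ax; print(tip)
d=tip-O; print("tip org",d@UX*1e3,d@UY*1e3,d[2]*1e3, "heading",np.degrees(np.arctan2(ax[1],ax[0])))
s=snapshot("side"); overlay(s,[(c,tip,(0,0,255))]+box(-47.5,47.5,82,110,4,31,(255,0,0)),"k_side.png",(215,165,315,240),8)
s=snapshot("top"); overlay(s,[(c,tip,(0,0,255))]+box(-47.5,47.5,82,110,4,31,(255,0,0)),"k_top.png",(190,140,320,237),6)
```

```text
[ 0.46806199 -0.28974651  0.03348386] [-1.79980286e+02 -6.68550394e-03 -8.72100229e+01] 0.019892922053456625 17.4
[ 0.45959253 -0.11595276  0.03466356]
tip org -78.10200957864257 97.52040221916725 19.663561829697418 heading 92.78997707992069
```

View pics/k_side.png

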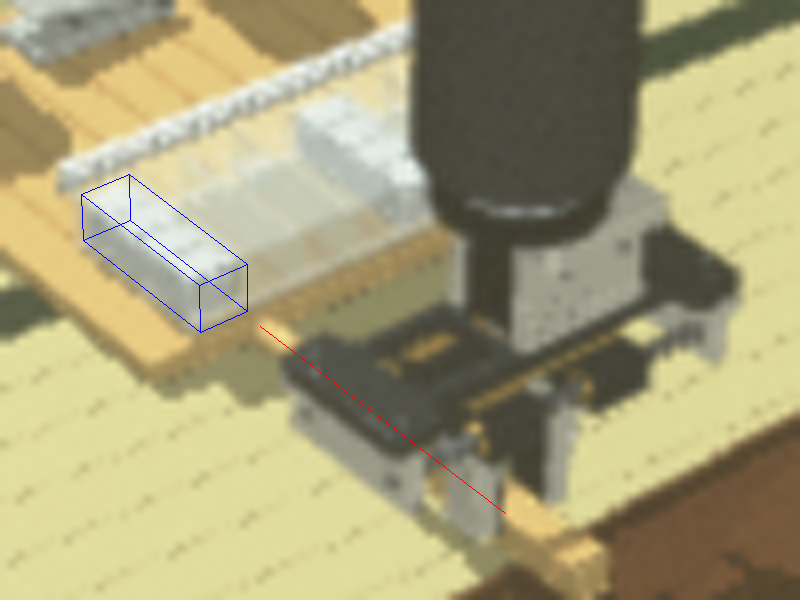

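View pics/k_top.png

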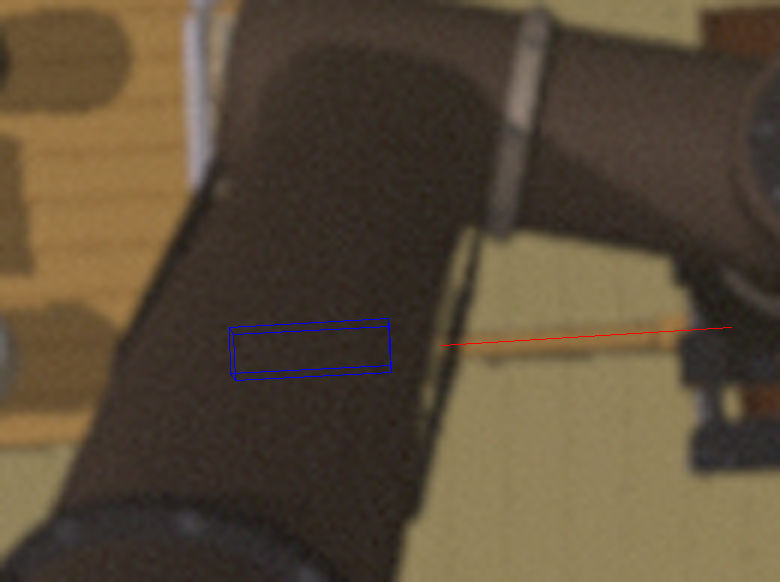

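Emit:
jog_arm:
  targets: "-0.005 0 0 0 0 0.5 -1; -0.015 0 0 0 0 0.5 -1; -0.025 0 0 0 0 0.5 -1; -0.03 0 0 0 0 0.5 -1; -0.035 0 0 0 0 0.5 -1; -0.04 -0.0003 0 0 0 0.5 -1; -0.045 -0.0004 0 0 0 0.5 -1; -0.05 -0.0004 0 0 0 0.5 -1"

```text
clock: 18.5
tool_pos: [0.4665, -0.2405, 0.0338]
orientation: [-179.9, -0.1, -87.7]
force: [-0.7, -8.4, -1.0]
opening: 0.0195
```

```bash
cat >> h.py <<'E'
L=.174; DZ=.0012
def tip():
    R,p=Rt();o=obs();ax=-R.as_matrix()[:,0]; c=p+np.array([0,0,DZ]); t=c+L*ax; d=t-O
    print(round(o["clock"],2),"tip org",np.round([d@UX*1e3,d@UY*1e3,d[2]*1e3],1),"head",round(np.degrees(np.arctan2(ax[1],ax[0])),2),"open",round(o["opening"],4),"F",np.round(o["force"],1),"tcp",np.round(p,4))
E
python3 - <<'E'
from h import *
tip()
s=snapshot("side"); overlay(s,box(-47.5,47.5,82,110,4,31,(255,0,0)),"l_side.png",(215,165,315,240),8)
E
```

```text
18.5 tip org [-28.9  95.7  19.7] head 92.33 open 0.0195 F [-0.7 -8.4 -1. ] tcp [ 0.4665 -0.2405  0.0338]
```

View pics/l_side.png

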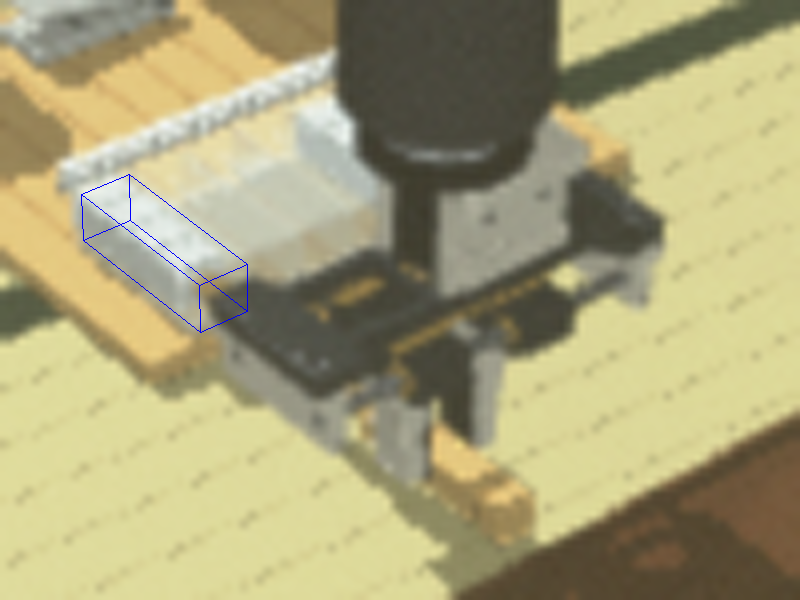

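Emit:
jog_arm:
  targets: "-0.008 0 0 0 0 0 -1; -0.016 0 0 0 0 0 -1; -0.024 0 0 0 0 0 -1; -0.032 0 0 0 0 0 -1; -0.04 0 0 0 0 0 -1; -0.048 0 0 0 0 0 -1; -0.056 0 0 0 0 0 -1; -0.064 0 0 0 0 0 -1"

```text
clock: 19.55
tool_pos: [0.4636, -0.1758, 0.0336]
orientation: [-180.0, -0.1, -87.7]
force: [1.0, 0.5, -0.6]
opening: 0.0199
```

Run:
```python
from h import *
tip()
s=snapshot("side"); save(s,"m_side.png",(195,145,315,235),6.6)
```

```text
19.55 tip org [35.9 95.9 19.6] head 92.3 open 0.0199 F [ 1.   0.5 -0.6] tcp [ 0.4636 -0.1758  0.0336]
```

View pics/m_side.png

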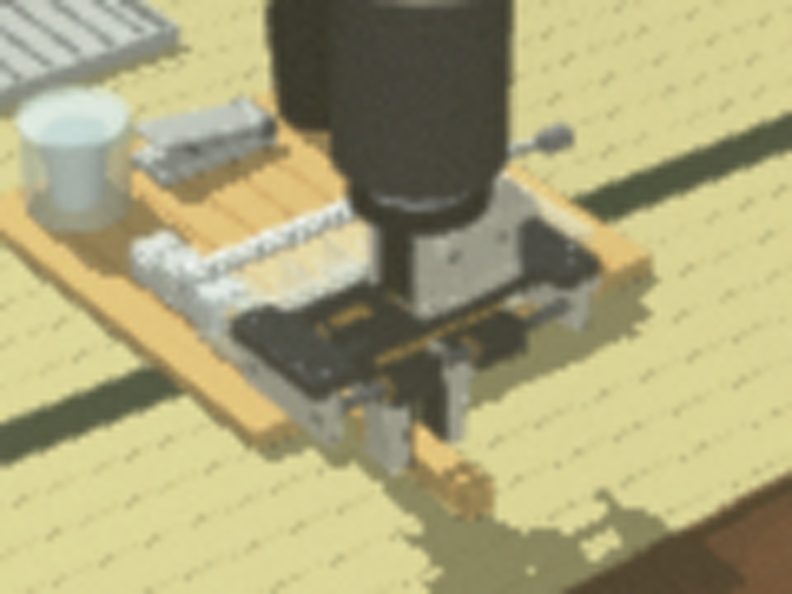

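Run:
```python
from h import *
for cam in ("side","top"):
    s=snapshot(cam); P=cloud(s)
    for n in ("jar","cup","splitter"):
        for r in models.cut_out(n,s)[:1]:
            q=P[r["region"]]; d=q-O; x=d@UX*1e3; y=d@UY*1e3; m=(q[:,2]>.02)&(q[:,2]<.1)
            print(cam,n,round(r["conf"],2),m.sum(),"x",np.round(np.percentile(x[m],[2,50,98]),1),"y",np.round(np.percentile(y[m],[2,50,98]),1),"z",np.round(np.percentile(q[m][:,2],[2,50,98]),3))
            if cam=="top": print(" uvtop", r["uv"])
s=snapshot("side")
b=[]
for k in range(24):
    a=2*np.pi*k/24; a2=2*np.pi*(k+1)/24
    for z in (0,66): b.append((org(205+35.5*np.cos(a),95+35.5*np.sin(a),z),org(205+35.5*np.cos(a2),95+35.5*np.sin(a2),z),(0,0,255)))
b+=box(36,124,82.5,109.5,0,25,(255,0,0))
overlay(s,b,"n_side.png",(185,140,285,215),8)
s=snapshot("top")
overlay(s,b,"n_top.png",(160,150,260,225),8)
```

```text
side cup 0.5 152 x [178.7 201.5 244.3] y [-119.4  -75.7  -64. ] z [0.026 0.069 0.091]
side splitter 0.69 161 x [186.2 199.7 226.3] y [-44.8   1.6  38.2] z [0.021 0.036 0.047]
top jar 0.4 75 x [208.2 230.3 245.5] y [ 58.7  78.3 101.5] z [0.077 0.082 0.086]
 uvtop [170.9, 192.3]
top cup 0.95 319 x [178.1 216.6 242.5] y [-129.8 -107.4  -64.6] z [0.02  0.06  0.093]
 uvtop [180.8, 145.1]
```

View pics/n_side.png

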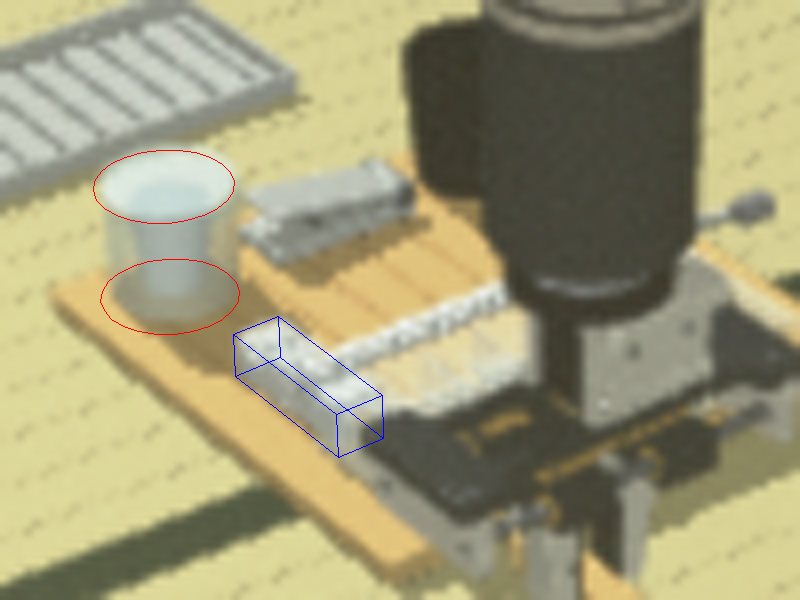

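View pics/n_top.png

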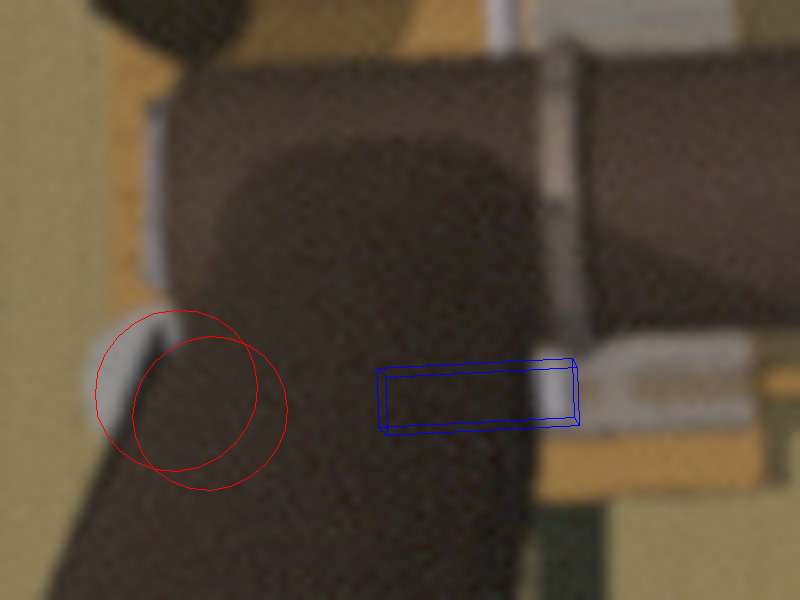

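Emit:
jog_arm:
  targets: "-0.006 0 0 0 0 0 -1; -0.012 0 0 0 0 0 -1; -0.017 0 0 0 0 0 -1; -0.021 0 0 0 0 0 -1; -0.025 0 0 0 0 0 -1; -0.028 0 0 0 0 0 -1; -0.030 0 0 0 0 0 -1; -0.031 0 0 0 0 0 -1"

```text
clock: 21.1
tool_pos: [0.4625, -0.1452, 0.0336]
orientation: [-180.0, -0.1, -87.7]
force: [1.3, -0.1, -1.5]
opening: 0.0193
```

Run:
```python
from h import *
tip()
s=snapshot("side"); overlay(s,box(67,155,82.5,109.5,0,25,(255,0,0)),"o_side.png",(185,140,285,215),8)
```

```text
21.1 tip org [66.5 95.9 19.6] head 92.32 open 0.0193 F [ 1.3 -0.1 -1.5] tcp [ 0.4625 -0.1452  0.0336]
```

View pics/o_side.png

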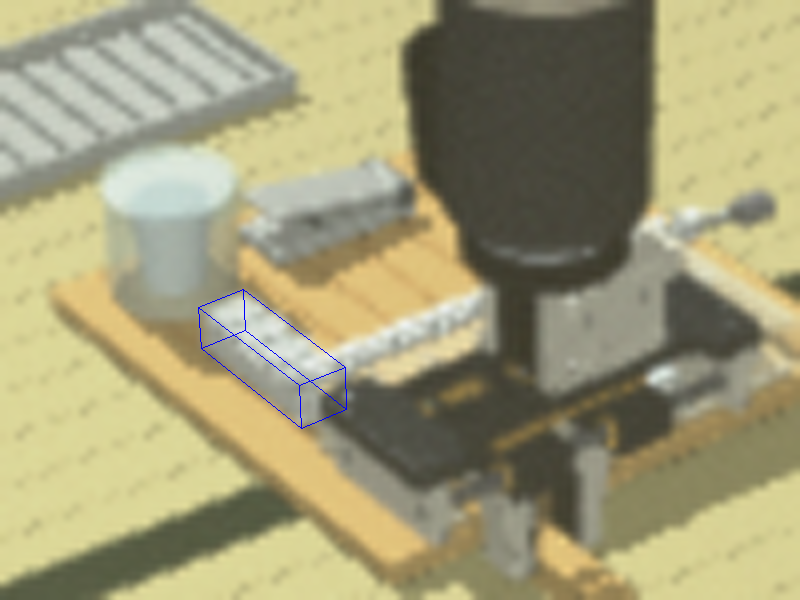

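Emit:
jog_arm:
  targets: "0.015 0 0 0 0 0 -1; 0.035 0 0 0 0 0 -1; 0.055 0 0 0 0 0 -1; 0.075 0 0 0 0 0 -1; 0.095 0 0 0 0 0 -1; 0.115 0 0 0 0 0 -1; 0.135 0 0 0 0 0 -1; 0.147 0 0 0 0 0 -1"

```text
clock: 22.15
tool_pos: [0.4681, -0.2936, 0.0336]
orientation: [-180.0, -0.1, -87.8]
force: [0.5, 0.6, -0.6]
opening: 0.0198
```

Emit:
jog_arm:
  targets: "0 -0.02 0 0 0 0 -1; 0 -0.05 0 0 0 0 -1; 0 -0.08 0 0 0 0 -1; 0 -0.11 0 0 0 0 -1; 0 -0.128 0 0 0 0 -1; 0 -0.128 0 0 0 0 -1; 0 -0.128 0 0 0 0 -1; 0 -0.128 0 0 0 0 -1"

```text
clock: 23.15
tool_pos: [0.5952, -0.2887, 0.0338]
orientation: [-180.0, -0.1, -87.8]
force: [-0.5, 0.8, -0.9]
opening: 0.0195
```

Run:
```python
from h import *
tip()
R,p=Rt();c=p+np.array([0,0,DZ]);t=c-L*R.as_matrix()[:,0]
s=snapshot("side"); overlay(s,[(c,t,(0,0,255))]+box(-47.5,47.5,-46,-18,4,31,(255,0,0))+box(67,155,82.5,109.5,0,25,(255,0,0)),"p_side.png",(205,150,325,240),6.6)
s=snapshot("top"); overlay(s,[(c,t,(0,0,255))]+box(-47.5,47.5,-46,-18,4,31,(255,0,0))+box(67,155,82.5,109.5,0,25,(255,0,0)),"p_top.png",(170,130,320,240),5)
```

```text
23.15 tip org [-82.2 -31.3  19.8] head 92.22 open 0.0195 F [-0.5  0.8 -0.9] tcp [ 0.5952 -0.2887  0.0338]
```

View pics/p_side.png

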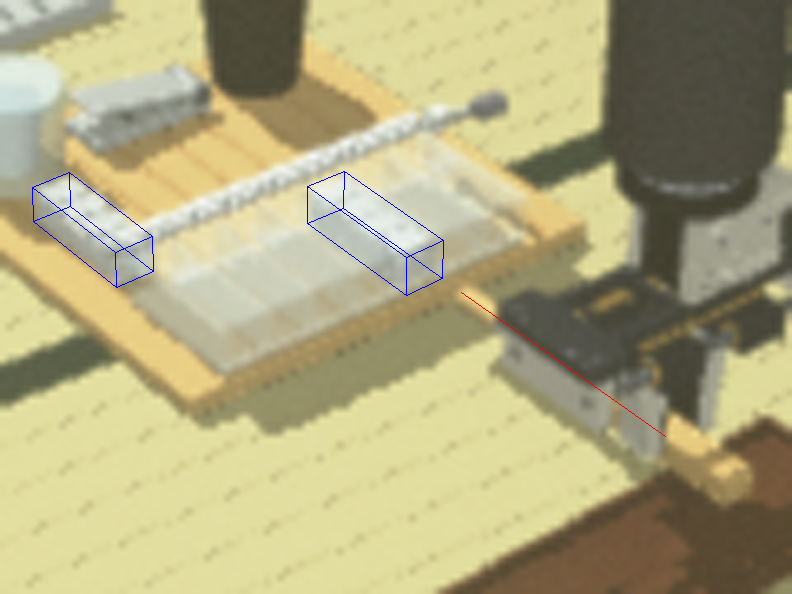

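View pics/p_top.png

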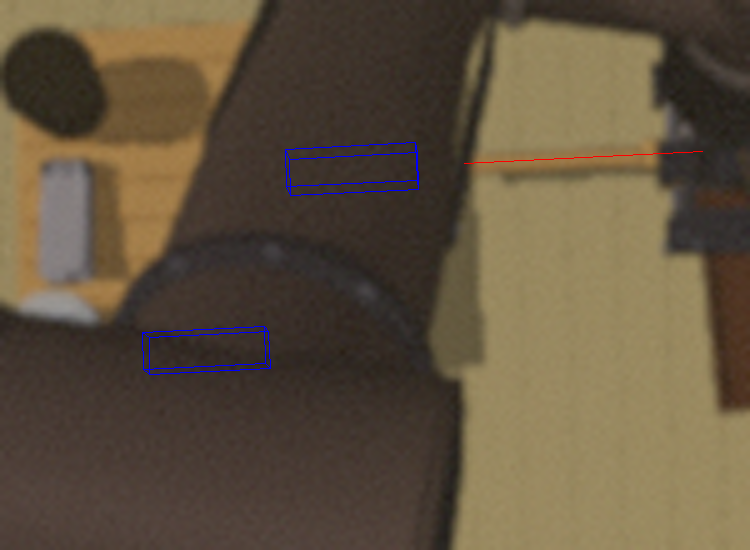

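Emit:
jog_arm:
  targets: "-0.01 -0.0005 0 0 0 0 -1; -0.02 -0.0005 0 0 0 0 -1; -0.03 -0.0005 0 0 0 0 -1; -0.036 -0.0005 0 0 0 0 -1; -0.042 -0.0005 0 0 0 0 -1; -0.048 -0.0005 0 0 0 0 -1; -0.054 -0.0005 0 0 0 0 -1; -0.06 -0.0005 0 0 0 0 -1"

```text
clock: 24.25
tool_pos: [0.594, -0.2301, 0.0343]
orientation: [-179.9, -0.2, -87.8]
force: [0.5, -7.7, -0.5]
opening: 0.0202
```

Emit:
jog_arm:
  targets: "-0.008 0 0 0 0 0 -1; -0.016 0 0 0 0 0 -1; -0.024 0 0 0 0 0 -1; -0.032 0 0 0 0 0 -1; -0.04 0 0 0 0 0 -1; -0.048 0 0 0 0 0 -1; -0.056 0 0 0 0 0 -1; -0.06 0 0 0 0 0 -1"

```text
clock: 25.25
tool_pos: [0.5917, -0.1695, 0.0341]
orientation: [-179.9, -0.2, -87.8]
force: [-0.3, -0.2, -1.6]
opening: 0.0197
```

Run:
```python
from h import *
tip()
s=snapshot("side"); save(s,"q_side.png",(195,145,315,235),6.6)
```

```text
25.25 tip org [ 37.1 -32.5  19.8] head 92.25 open 0.0197 F [-0.3 -0.2 -1.6] tcp [ 0.5917 -0.1695  0.0341]
```

View pics/q_side.png

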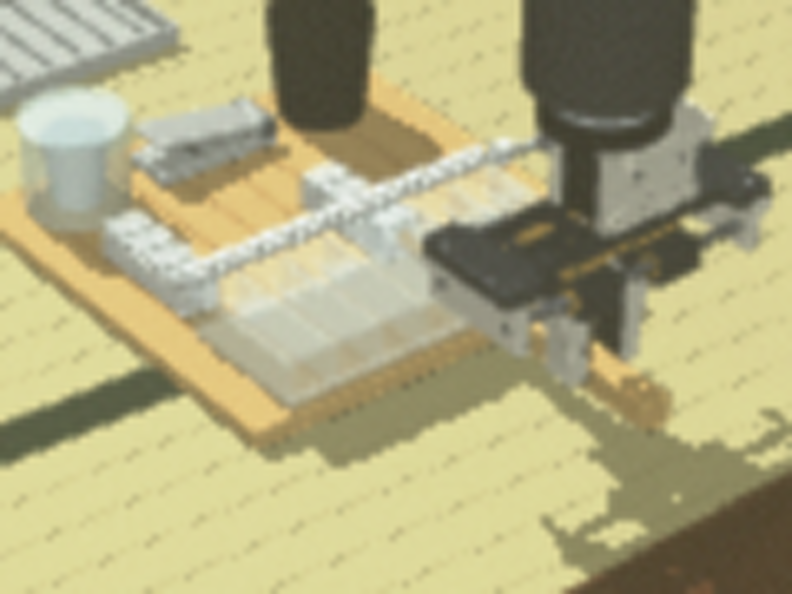

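Emit:
jog_arm:
  targets: "-0.006 0 0 0 0 0 -1; -0.012 0 0 0 0 0 -1; -0.018 0 0 0 0 0 -1; -0.022 0 0 0 0 0 -1; -0.026 0 0 0 0 0 -1; -0.029 0 0 0 0 0 -1; -0.032 0 0 0 0 0 -1; -0.033 0 0 0 0 0 -1"

```text
clock: 26.3
tool_pos: [0.5904, -0.1361, 0.0341]
orientation: [-179.9, -0.2, -87.7]
force: [-0.1, 0.3, -0.6]
opening: 0.0197
```

Run:
```python
from h import *
tip()
s=snapshot("side"); overlay(s,box(70,158,-45.5,-18.5,0,25,(255,0,0))+box(67,155,82.5,109.5,0,25,(255,0,0)),"r_side.png",(195,145,315,235),6.6)
```

```text
26.3 tip org [ 70.5 -32.5  19.8] head 92.26 open 0.0197 F [-0.1  0.3 -0.6] tcp [ 0.5904 -0.1361  0.0341]
```

View pics/r_side.png

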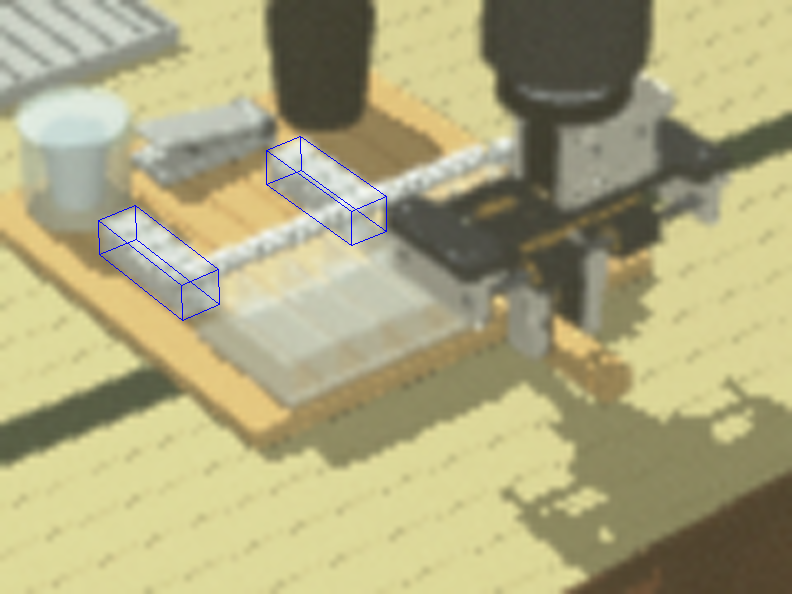

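Emit:
jog_arm:
  targets: "0.015 0 0 0 0 0 -1; 0.035 0 0 0 0 0 -1; 0.055 0 0 0 0 0 -1; 0.075 0 0 0 0 0 -1; 0.095 0 0 0 0 0 -1; 0.115 0 0 0 0 0 -1; 0.135 0 0 0 0 0 -1; 0.152 0 0 0 0 0 -1"

```text
clock: 27.35
tool_pos: [0.5964, -0.2894, 0.0345]
orientation: [-179.9, -0.2, -87.8]
force: [0.2, 0.3, -0.2]
opening: 0.0197
```

Emit:
jog_arm:
  targets: "0.01 0.02 -0.02 0 0 0 -1; 0.02 0.04 -0.045 0 0 10 -1; 0.03 0.06 -0.065 0 0 20 -1; 0.038 0.08 -0.065 0 0 30 -1; 0.038 0.1 -0.065 0 0 40 -1; 0.038 0.1 -0.065 0 0 50 -1; 0.038 0.1 -0.065 0 0 60 -1; 0.038 0.1 -0.065 0 0 70 -1"

```text
clock: 28.35
tool_pos: [0.4979, -0.3315, 0.0996]
orientation: [-179.8, 0.0, -158.1]
force: [-0.9, 0.4, -0.1]
opening: 0.0193
```

Run:
```python
from h import *
tip()
print(delta([0.4912,-.341,0.06],[180,0,-178]),obs()["orientation"])
s=snapshot("side"); save(s,"s_side.png",(215,145,375,265),5)
s=snapshot("wrist"); save(s,"s_wrist.png",f=1.5)
```

```text
28.35 tip org [-236.6  -96.    85.9] head 21.92 open 0.0193 F [-0.9  0.4 -0.1] tcp [ 0.4979 -0.3315  0.0996]
(array([ 0.0098, -0.0062,  0.0396]), array([-0.18,  0.06, 19.92])) [-1.79810247e+02  3.18009568e-02 -1.58080264e+02]
```

View pics/s_side.png

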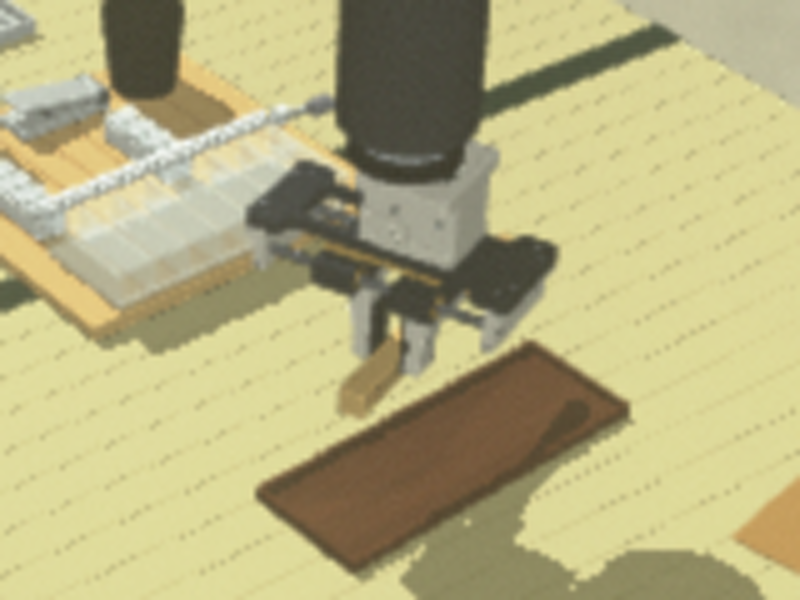

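View pics/s_wrist.png

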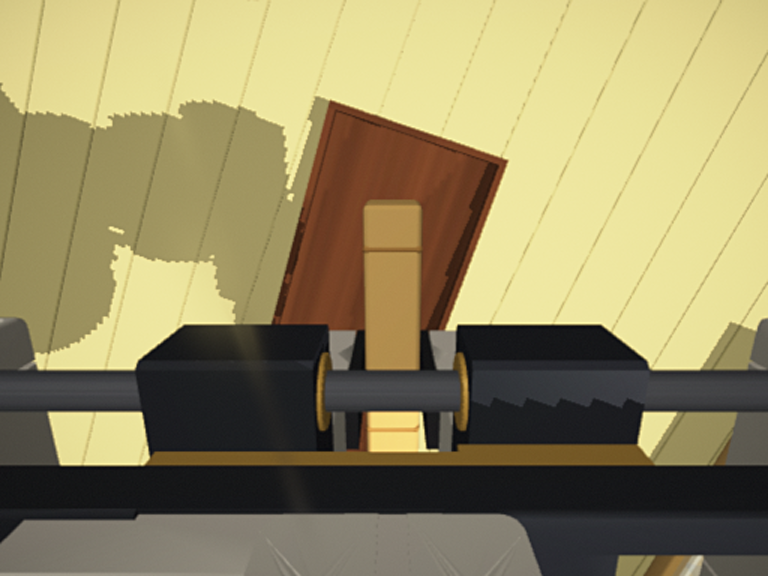

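Run:
```python
from h import *
s=snapshot("side")
c=[onz(s,(215+a/5,145+b/5),.010) for a,b in ((258,490),(355,570),(630,408),(530,342))]
c=np.array(c); print(np.round(c,4),c.mean(0)); e=c[3]-c[0]; print(np.degrees(np.arctan2(e[1],e[0])),np.linalg.norm(e)); e=c[2]-c[1]; print(np.degrees(np.arctan2(e[1],e[0])),np.linalg.norm(e))
```

```text
[[ 0.4085 -0.3057  0.01  ]
 [ 0.4125 -0.4071  0.01  ]
 [ 0.6805 -0.3874  0.01  ]
 [ 0.6744 -0.2875  0.01  ]] [ 0.54400591 -0.34692129  0.01      ]
3.8976720030440566 0.26653129955499516
4.19092556141372 0.26874551746992503
```

Run:
```python
from h import *
print(delta([0.486,-.346,0.0135],[180,0,-177]))
```

```text
(array([ 0.0166, -0.0087,  0.086 ]), array([-0.18,  0.05, 19.42]))
```

Emit:
jog_arm:
  targets: "0.01 -0.005 0.01 0 0 10 -1; 0.0166 -0.0087 0.02 0 0 19.4 -1; 0.0166 -0.0087 0.045 0 0 19.4 -1; 0.0166 -0.0087 0.065 0 0 19.4 -1; 0.0166 -0.0087 0.078 0 0 19.4 -1; 0.0166 -0.0087 0.086 0 0 19.4 -1; 0.0166 -0.0087 0.086 0 0 19.4 -1; 0.0166 -0.0087 0.086 0 0 19.4 -1"

```text
clock: 29.5
tool_pos: [0.4864, -0.3461, 0.0139]
orientation: [-179.8, 0.1, -176.9]
force: [0.4, 0.8, -0.4]
opening: 0.0198
```

Emit:
jog_arm:
  targets: "0 0 0 0 0 0 -0.3; 0 0 0 0 0 0 -0.3; 0 0 0 0 0 0 -0.3; 0 0 0 0 0 0 -0.3; 0 0 -0.02 0 0 0 -0.3; 0 0 -0.05 0 0 0 -0.3; 0 0 -0.09 0 0 0 -0.2; 0 0 -0.13 0 0 0 0"

```text
clock: 30.5
tool_pos: [0.4859, -0.3456, 0.145]
orientation: [-179.8, 0.1, -176.9]
force: [0.8, 0.9, -0.2]
opening: 0.0404
```

Run:
```python
from h import *
o=obs();print(o["clock"],o["tool_pos"],o["orientation"],o["opening"])
s=snapshot("side"); save(s,"t_side.png",(215,145,375,265),5)
s=snapshot("wrist"); save(s,"t_wrist.png",f=1.5)
```

```text
30.5 [ 0.4858515  -0.34562344  0.14496577] [-1.79821132e+02  1.00677043e-01 -1.76923950e+02] 0.04035215380939232
```

View pics/t_side.png

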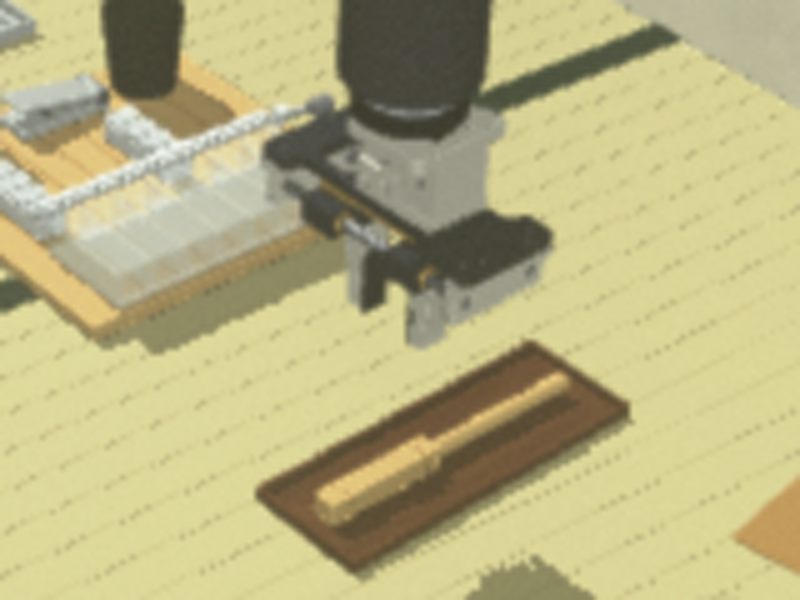

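View pics/t_wrist.png

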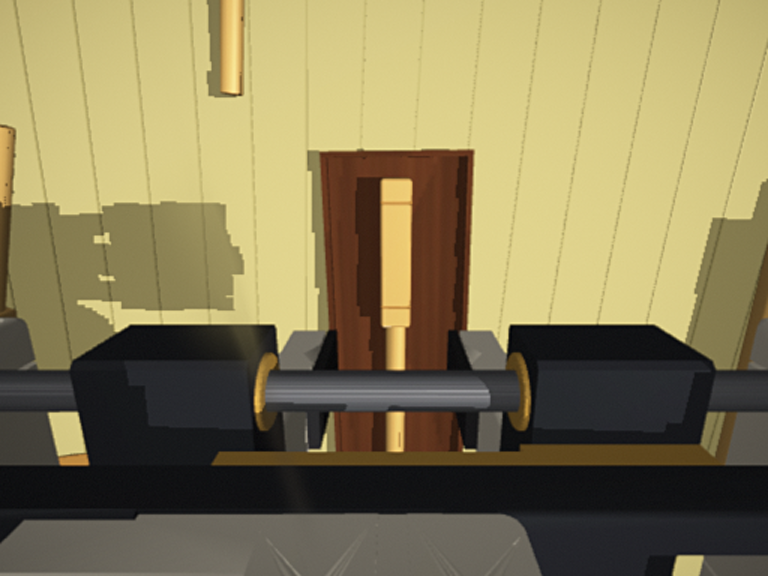

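Emit:
jog_arm:
  targets: "0 0.02 -0.05 0 0 0 0; 0 0.07 -0.1 0 0 -10 0; -0.01 0.12 -0.155 0 0 -20 0; -0.02 0.18 -0.155 0 0 -30 0; -0.03 0.24 -0.155 0 0 -40 0; -0.04 0.3 -0.155 0 0 -50 0; -0.05 0.36 -0.155 0 0 -60 0; -0.06 0.42 -0.155 0 0 -70 0"

```text
clock: 31.6
tool_pos: [0.5231, 0.0718, 0.3013]
orientation: [-179.4, -0.2, -106.5]
force: [1.6, 0.3, -1.0]
opening: 0.0439
```

Run:
```python
from h import *
o=obs();print(o["clock"],o["tool_pos"],o["orientation"],o["opening"])
print(delta([0.53,.16,.30],[180,0,-87.7]))
```

```text
31.6 [0.52305013 0.07183979 0.3013377 ] [-179.3568924    -0.19203014 -106.53665318] 0.043919478605536286
(array([-0.0865,  0.0184,  0.0008]), array([ -0.61,  -0.3 , -18.84]))
```

Emit:
jog_arm:
  targets: "-0.04 0.009 0 0 0 -9 0; -0.0865 0.0184 0 -0.6 -0.3 -18.8 0; -0.0865 0.0184 0 -0.6 -0.3 -18.8 0; -0.0865 0.0184 0 -0.6 -0.3 -18.8 0; -0.0865 0.0184 0 -0.6 -0.3 -18.8 0; -0.0865 0.0184 0 -0.6 -0.3 -18.8 0; -0.0865 0.0184 0 -0.6 -0.3 -18.8 0; -0.0865 0.0184 0 -0.6 -0.3 -18.8 0"

```text
clock: 32.6
tool_pos: [0.53, 0.1597, 0.301]
orientation: [-180.0, 0.0, -87.8]
force: [-0.1, 0.1, -0.2]
opening: 0.0434
```

Run:
```python
from h import *
o=obs();print(o["clock"],o["tool_pos"],o["orientation"],o["opening"])
s=snapshot("wrist"); save(s,"u_wrist.png",f=1.5); P=cloud(s)
for r in models.spot_point("pod_1",s)[:4]:
    print("spot",round(r["conf"],2),np.round(r["uv"],1),np.round(onz(s,r["uv"],.0275),4))
m=(P[...,2]>.034)&(P[...,2]<.046)&(P[...,1]>.02)&(P[...,1]<.14)&(P[...,0]>.4)&(P[...,0]<.64); m[215:]=False
n,l,st,_=cv2.connectedComponentsWithStats(m.astype(np.uint8))
for k in range(1,n):
    if st[k,4]>80:
        q=P[l==k]; rc=cv2.minAreaRect((q[:,:2]*1000).astype(np.float32)); d=np.array([rc[0][0]/1e3,rc[0][1]/1e3,.015])-O
        print(st[k,4],np.round(rc[0],1),np.round(rc[1],1),round(rc[2],2),"z",np.median(q[:,2]),"org",np.round([d@UX*1e3,d@UY*1e3],1))
```

```text
32.6 [0.53004701 0.1596572  0.30096337] [-1.79983686e+02  9.27983152e-03 -8.77711785e+01] 0.043371228787883125
spot 0.92 [320.3  97.3] [0.4517 0.0709 0.0275]
spot 0.56 [225.1 103.2] [0.5847 0.0839 0.0275]
1276 [453.5  69.3] [26.6 86.3] 2.21 z 0.04033247573557483 org [107.2  96.1]
1252 [581.   79.1] [26.9 85.1] 2.01 z 0.040502529012064886 org [112.  -31.6]
```

View pics/u_wrist.png

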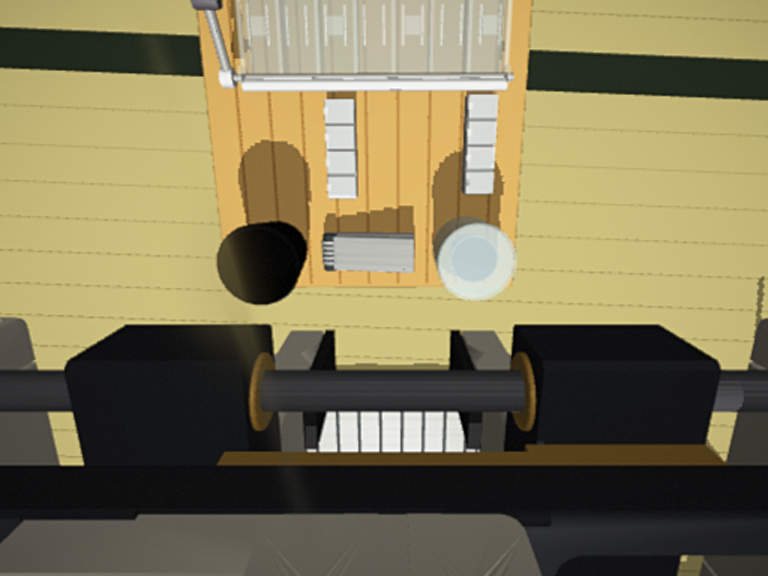

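Run:
```python
from h import *
for cam in ("top","side"):
    s=snapshot(cam); P=cloud(s)
    for r in models.cut_out("drain_tray",s)[:1]:
        c=cv2.findContours(r["region"].astype(np.uint8),cv2.RETR_EXTERNAL,cv2.CHAIN_APPROX_NONE)[0]; c=max(c,key=cv2.contourArea)[:,0]
        w=np.array([onz(s,uv,.012)[:2] for uv in c.astype(float)]); rc=cv2.minAreaRect((w*1000).astype(np.float32)); print(cam,r["conf"],np.round(rc[0],1),np.round(rc[1],1),rc[2])
    save(s,f"v_{cam}.png",(90,120,290,250) if cam=="top" else (150,120,310,240),4 if cam=="top" else 5)
```

```text
top 0.6 [521.8 388.5] [211.  125.8] 3.0051190853118896
side 0.65 [ 542.1 -337.7] [228.9  38. ] 5.425856113433838
```

View pics/v_top.png

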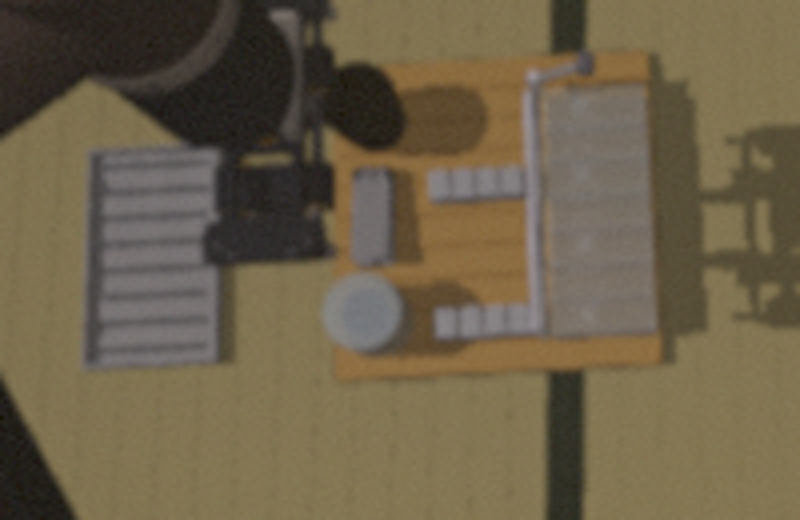

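View pics/v_side.png

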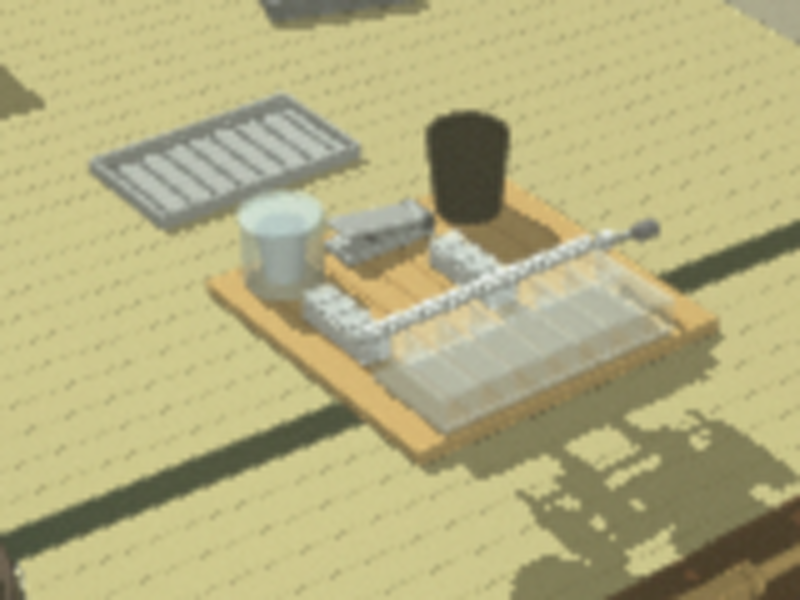

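Emit:
jog_arm:
  targets: "0.03 0.025 0.03 0 0 0 0; 0.06 0.05 0.07 0 0 0 0; 0.0873 0.08 0.11 0 0 0 0; 0.0873 0.08 0.15 0 0 0 0; 0.0873 0.08 0.19 0 0 0 0; 0.0873 0.08 0.21 0 0 0 0; 0.0873 0.08 0.21 0 0 0 0; 0.0873 0.08 0.21 0 0 0 0"

```text
clock: 33.9
tool_pos: [0.4542, 0.07, 0.0917]
orientation: [-179.9, 0.0, -87.7]
force: [-0.4, -0.8, -0.1]
opening: 0.0437
```

Run:
```python
from h import *
print(delta([0.4535,.0693,.024],[180,0,-87.8]),obs()["tool_pos"])
```

```text
(array([0.0007, 0.0008, 0.0677]), array([-0.07,  0.02,  0.09])) [0.45423991 0.06999126 0.0917001 ]
```

Emit:
jog_arm:
  targets: "0 0.0008 0.03 0 0 0 0; 0 0.0008 0.055 0 0 0 0; 0 0.0008 0.0677 0 0 0 0; 0 0.0008 0.0677 0 0 0 0; 0 0.0008 0.0677 0 0 0 -1; 0 0.0008 0.0677 0 0 0 -1; 0 0.0008 0.0677 0 0 0 -1; 0 0.0008 0.0677 0 0 0 -1"

```text
clock: 34.9
tool_pos: [0.454, 0.0703, 0.0248]
orientation: [-179.9, 0.1, -87.7]
force: [-1.5, 0.4, 7.2]
opening: 0.0268
```

Emit:
jog_arm:
  targets: "0 0 0 0 0 0 -1; -0.003 0 0 0 0 0 -1; -0.007 0 -0.001 0 0 0 -1; -0.007 0 -0.01 0 0 0 -1; -0.007 0 -0.03 0 0 0 -1; -0.007 0 -0.06 0 0 0 -1; -0.007 0 -0.09 0 0 0 -1; -0.007 0 -0.12 0 0 0 -1"

```text
clock: 35.9
tool_pos: [0.4533, 0.0771, 0.1464]
orientation: [-179.8, 0.1, -87.7]
force: [0.5, -0.3, -0.5]
opening: 0.0271
```

Run:
```python
from h import *
o=obs();print(o["clock"],o["tool_pos"],o["orientation"],o["opening"],o["force"])
s=snapshot("side"); save(s,"w_side.png",(150,120,310,240),5)
print(delta([0.487,.385,.14],[180,0,-87.0]))
```

```text
35.9 [0.45329758 0.07711054 0.14638468] [-1.79840227e+02  6.61228037e-02 -8.76884648e+01] 0.027077288771630185 [ 0.50906152 -0.30800534 -0.48134756]
(array([-0.3055, -0.0442,  0.0115]), array([-0.46,  0.16, -0.63]))
```

View pics/w_side.png

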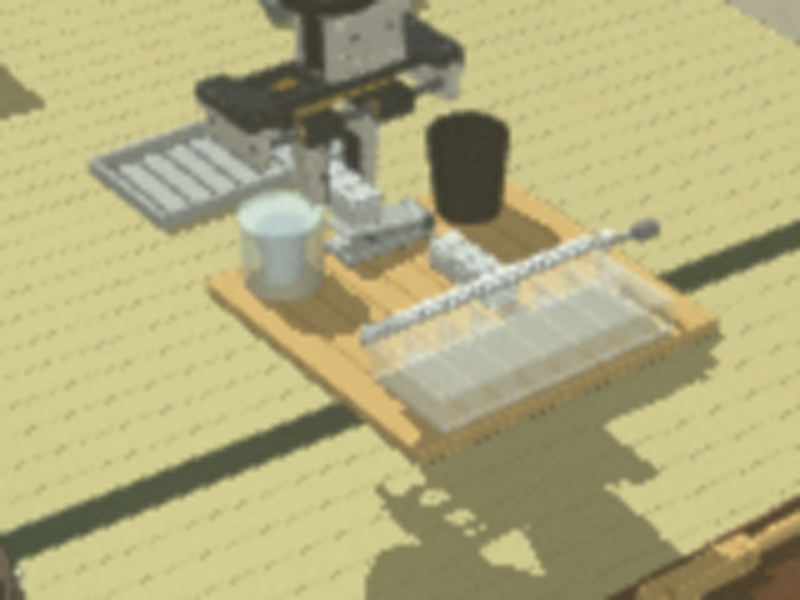

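Emit:
jog_arm:
  targets: "-0.02 -0.003 0 0 0 0 -1; -0.06 -0.01 0 0 0 0 -1; -0.105 -0.017 0 0 0 0 -1; -0.15 -0.023 0 0 0 0 -1; -0.2 -0.03 0.01 0 0 0 -1; -0.25 -0.04 0.02 -0.4 0 -0.6 -1; -0.29 -0.0442 0.04 -0.4 0 -0.6 -1; -0.3055 -0.0442 0.06 -0.4 0 -0.6 -1"

```text
clock: 36.95
tool_pos: [0.4869, 0.3878, 0.0899]
orientation: [-180.0, 0.1, -86.9]
force: [0.2, -0.6, 0.3]
opening: 0.0268
```

Run:
```python
from h import *
o=obs();print(o["clock"],o["tool_pos"],o["orientation"],o["opening"],o["force"])
print(delta([0.487,.386,.0145],[180,0,-87.0]))
s=snapshot("side"); save(s,"x_side.png",(150,110,270,200),6)
s=snapshot("wrist"); save(s,"x_wrist.png",f=1.5)
```

```text
36.95 [0.4869379  0.38783538 0.08994983] [-1.79951319e+02  1.33149803e-01 -8.69341090e+01] 0.02675402232145604 [ 0.22707678 -0.5877788   0.28839608]
(array([0.002 , 0.0001, 0.0754]), array([-0.05,  0.13,  0.07]))
```

View pics/x_side.png

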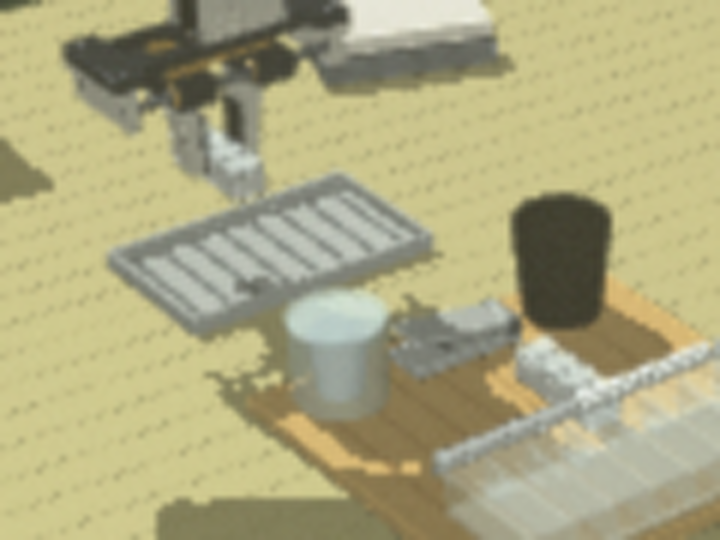

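View pics/x_wrist.png

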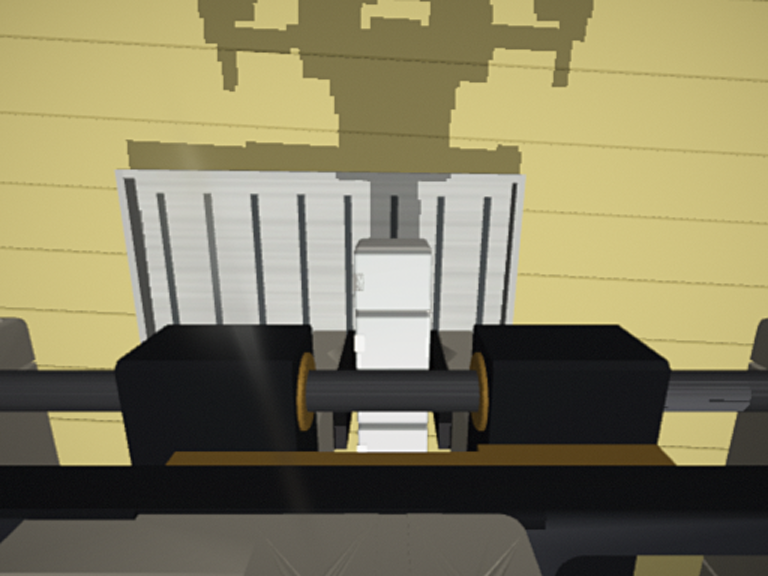

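Run:
```python
from h import *
s=snapshot("wrist")
a=onz(s,(118/1.5,170/1.5),.014);b=onz(s,(523/1.5,176/1.5),.014);print(a,b,np.linalg.norm(a-b))
v=(a-b)/np.linalg.norm(a-b); print("heading",np.degrees(np.arctan2(v[1],v[0])),"centre",(a+b)/2+.062*np.array([-v[1],v[0],0]))
```

```text
[0.62882451 0.32483144 0.014     ] [0.42250851 0.31696242 0.014     ] 0.2064660057769718
heading 2.184237784468432 centre [0.52330351 0.38285188 0.014     ]
```

Emit:
jog_arm:
  targets: "0.0045 0 0.02 0 0 0 -1; 0.0045 0 0.045 0 0 0 -1; 0.0045 0 0.062 0 0 0 -1; 0.0045 0 0.072 0 0 0 -1; 0.0045 0 0.0757 0 0 0 -1; 0.0045 0 0.0757 0 0 0 -1; 0.0045 0 0.0757 0 0 0 -1; 0.0045 0 0.0757 0 0 0 -0.1"

```text
clock: 38.1
tool_pos: [0.4865, 0.3805, 0.0142]
orientation: [179.9, 0.0, -87.0]
force: [-0.3, -0.2, 0.9]
opening: 0.0319
```

Emit:
jog_arm:
  targets: "0 0 0 0 0 0 -0.1; 0 0 0 0 0 0 -0.1; 0 0 0 0 0 0 -0.1; 0 0 -0.02 0 0 0 -0.1; 0 0 -0.05 0 0 0 -0.1; 0 0 -0.09 0 0 0 -0.1; 0 0 -0.13 0 0 0 0; 0.04 0 -0.16 0 0 0 0"

```text
clock: 39.1
tool_pos: [0.4892, 0.342, 0.1759]
orientation: [-180.0, 0.1, -86.8]
force: [1.2, -0.6, -0.4]
opening: 0.0436
```

Run:
```python
from h import *
o=obs();print(o["clock"],o["tool_pos"],o["orientation"],o["opening"],o["force"])
s=snapshot("side"); save(s,"y_side.png",(150,110,270,200),6)
print(delta([0.581,.0791,.10],[180,0,-87.8]))
```

```text
39.1 [0.48917101 0.34204956 0.17590116] [-1.79961103e+02  9.11378798e-02 -8.68410636e+01] 0.04357925717139515 [ 1.22858741 -0.58738979 -0.36236886]
(array([ 0.2636, -0.077 ,  0.0793]), array([-0.17,  0.18,  0.86]))
```

View pics/y_side.png

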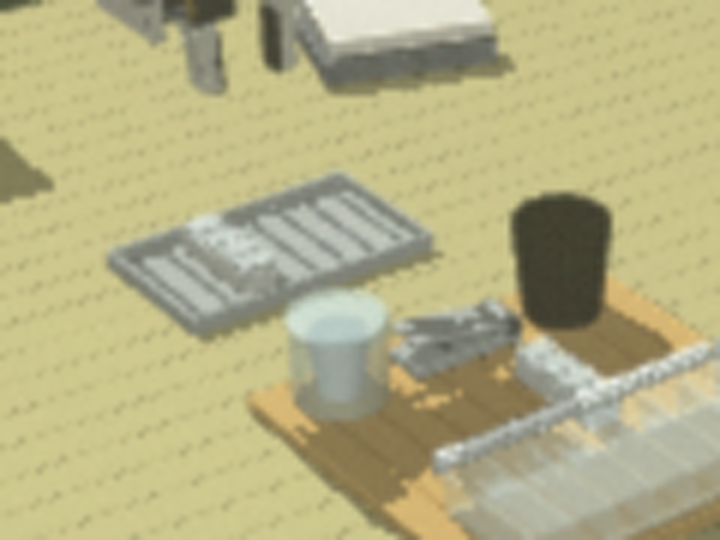

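Emit:
jog_arm:
  targets: "0.05 -0.015 0 0 0 0 0; 0.1 -0.03 0 0 0 0.5 0; 0.15 -0.045 0 0 0 0.9 0; 0.2 -0.06 0 0 0 0.9 0; 0.24 -0.072 0 0 0 0.9 0; 0.2636 -0.077 0.02 0 0 0.9 0; 0.2636 -0.077 0.05 0 0 0.9 0; 0.2636 -0.077 0.075 0 0 0.9 0"

```text
clock: 40.15
tool_pos: [0.5807, 0.0783, 0.1033]
orientation: [-179.9, 0.2, -87.9]
force: [-0.9, 0.0, -0.0]
opening: 0.0438
```

Run:
```python
from h import *
print(delta([0.581,.0791,.024],[180,0,-87.8]),obs()["tool_pos"],obs()["clock"])
s=snapshot("side"); save(s,"z_side.png",(190,130,310,220),6)
```

```text
(array([-0.0005, -0.0001,  0.0793]), array([-0.15,  0.18, -0.11])) [0.58073788 0.07832068 0.10328987] 40.15
```

View pics/z_side.png

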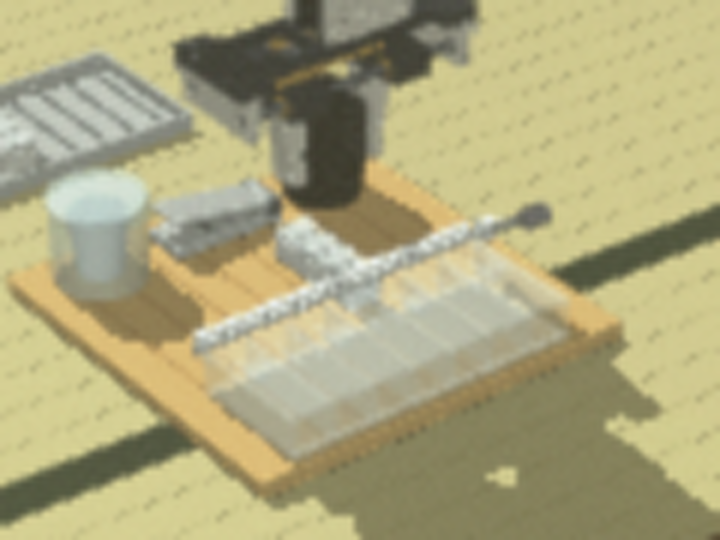

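Emit:
jog_arm:
  targets: "0 0 0.03 0 0 0 0; 0 0 0.06 0 0 0 0; 0 0 0.0795 0 0 0 0; 0 0 0.0795 0 0 0 0; 0 0 0.0795 0 0 0 -1; 0 0 0.0795 0 0 0 -1; 0 0 0.0795 0 0 0 -1; 0 0 0.0795 0 0 0 -1"

```text
clock: 41.2
tool_pos: [0.5794, 0.0785, 0.0216]
orientation: [180.0, 0.2, -87.9]
force: [-0.5, 0.2, 6.3]
opening: 0.0264
```

Emit:
jog_arm:
  targets: "0 0 0 0 0 0 -1; -0.003 0 0 0 0 0 -1; -0.005 0 -0.001 0 0 0 -1; -0.005 0 -0.01 0 0 0 -1; -0.005 0 -0.03 0 0 0 -1; -0.005 0 -0.06 0 0 0 -1; -0.005 0 -0.09 0 0 0 -1; -0.005 0 -0.12 0 0 0 -1"

```text
clock: 42.2
tool_pos: [0.5791, 0.0831, 0.1433]
orientation: [-180.0, 0.2, -87.9]
force: [0.4, 0.9, -0.5]
opening: 0.0266
```

Run:
```python
from h import *
o=obs();print(o["clock"],o["tool_pos"],o["orientation"],o["opening"],o["force"])
s=snapshot("side"); save(s,"A_side.png",(190,120,310,210),6)
print(delta([0.557,.385,.10],[180,0,-87.0]))
```

```text
42.2 [0.57914783 0.0831367  0.14325402] [-1.79988147e+02  1.64127954e-01 -8.79056207e+01] 0.026554556641212614 [ 0.36835852  0.86617972 -0.51440134]
(array([-0.3019,  0.0133,  0.0488]), array([-0.34,  0.23, -0.85]))
```

View pics/A_side.png

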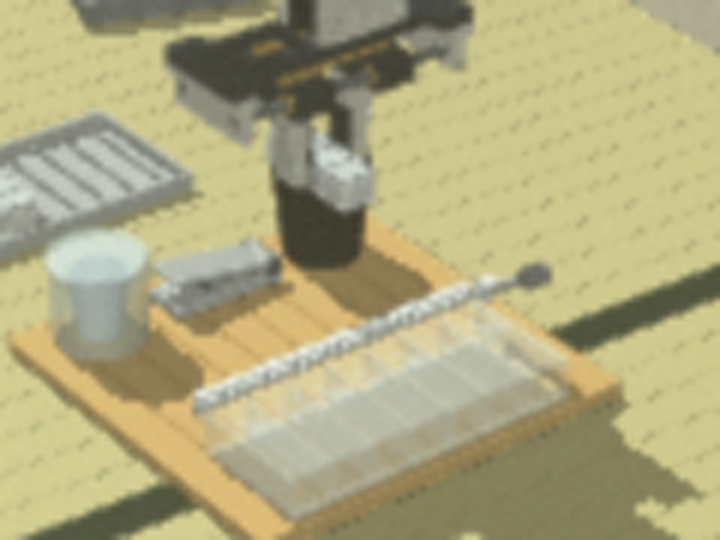

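Emit:
jog_arm:
  targets: "-0.02 0.001 0 0 0 0 -1; -0.06 0.003 0 0 0 0 -1; -0.105 0.005 0 0 0 0 -1; -0.15 0.007 0 0 0 0 -1; -0.2 0.009 0.01 0 0 0 -1; -0.25 0.011 0.02 -0.3 0.2 -0.8 -1; -0.29 0.0133 0.035 -0.3 0.2 -0.8 -1; -0.302 0.0133 0.05 -0.3 0.2 -0.8 -1"

```text
clock: 43.25
tool_pos: [0.556, 0.3881, 0.0976]
orientation: [-180.0, 0.0, -86.9]
force: [-0.2, -0.0, 0.1]
opening: 0.0265
```

Run:
```python
from h import *
o=obs();print(o["clock"],o["tool_pos"],o["orientation"],o["opening"],o["force"])
print(delta([0.557,.3835,.0115],[180,0,-87.0]))
s=snapshot("wrist"); save(s,"B_wrist.png",f=1.5)
```

```text
43.25 [0.55595913 0.38809607 0.09760874] [-1.79975029e+02  1.03754311e-02 -8.69055802e+01] 0.026522714044316095 [-0.2489567  -0.02806934  0.11141769]
(array([ 0.0047, -0.0008,  0.0861]), array([-0.02,  0.01,  0.09]))
```

View pics/B_wrist.png

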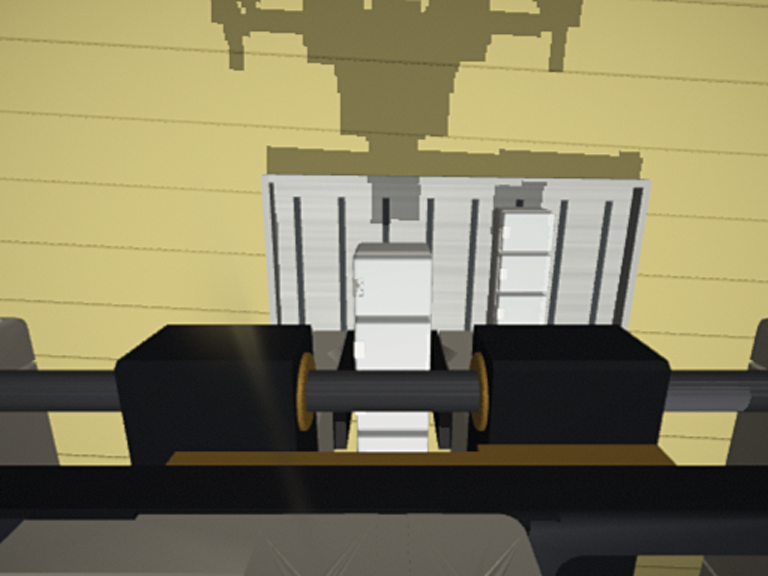

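Emit:
jog_arm:
  targets: "0.0045 0 0.025 0 0 0 -1; 0.0045 0 0.05 0 0 0 -1; 0.0045 0 0.07 0 0 0 -1; 0.0045 0 0.082 0 0 0 -1; 0.0045 0 0.086 0 0 0 -1; 0.0045 0 0.086 0 0 0 -1; 0.0045 0 0.086 0 0 0 -1; 0.0045 0 0.086 0 0 0 -0.1"

```text
clock: 44.3
tool_pos: [0.5557, 0.3828, 0.01]
orientation: [179.9, -0.0, -87.0]
force: [0.2, -0.6, 0.0]
opening: 0.0326
```

Emit:
jog_arm:
  targets: "0 0 0 0 0 0 -0.1; 0 0 0 0 0 0 -0.1; 0 0 0 0 0 0 -0.1; 0 0 -0.02 0 0 0 -0.1; 0 0 -0.05 0 0 0 -0.1; 0 0 -0.09 0 0 0 -0.1; 0 0 -0.13 0 0 0 0; 0.03 0 -0.17 0 0 0 0"

```text
clock: 45.3
tool_pos: [0.5573, 0.3539, 0.1809]
orientation: [179.9, -0.0, -86.8]
force: [0.4, -1.3, -0.2]
opening: 0.0435
```

Run:
```python
from h import *
o=obs();print(o["clock"],o["tool_pos"],o["orientation"],o["opening"],o["force"],o["joint_pos"])
s=snapshot("side"); save(s,"C_side.png",(150,110,310,230),5)
k=org(51.5-49,-124,34+34); print("knob",k, delta([k[0],k[1],.16],[180,0,2.3]))
```

```text
45.3 [0.55729727 0.35392951 0.18092854] [ 1.79944792e+02 -4.58677088e-02 -8.68425541e+01] 0.043488424849141186 [ 0.35109643 -1.28914412 -0.15544375] [ 4.93034165e+01  2.09200394e+01 -4.87626259e+00 -8.91640624e-03
 -6.42750233e+01 -4.61421175e+01]
knob [ 0.67769978 -0.02652567  0.083     ] (array([ 0.3838, -0.0976,  0.0271]), array([ -0.33,  -0.11, -89.21]))
```

View pics/C_side.png

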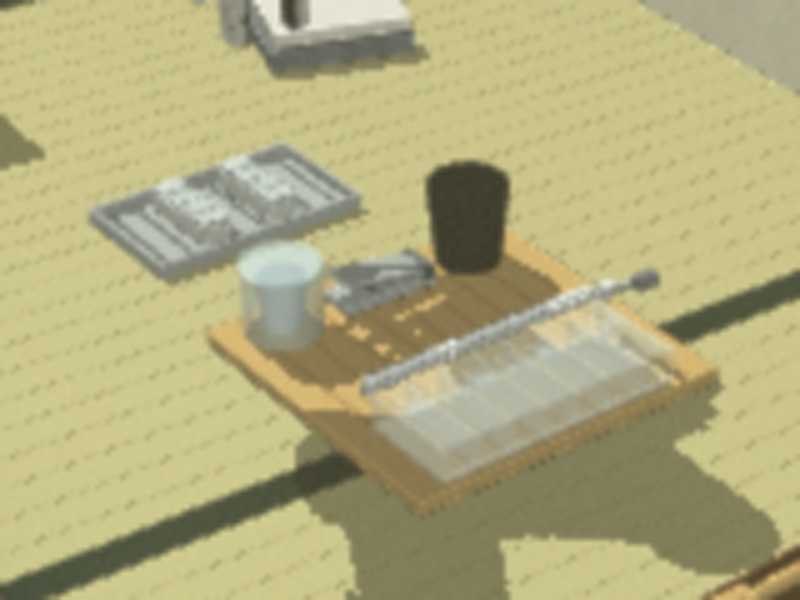

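Emit:
jog_arm:
  targets: "0.04 -0.01 -0.01 0 0 -10 0; 0.08 -0.02 -0.02 0 0 -20 0; 0.12 -0.03 -0.02 0 0 -30 0; 0.16 -0.04 -0.02 0 0 -40 0; 0.2 -0.05 -0.02 0 0 -50 0; 0.25 -0.065 -0.02 0 0 -60 0; 0.3 -0.08 -0.02 0 0 -70 0; 0.345 -0.09 -0.02 0 0 -80 0"

```text
clock: 46.35
tool_pos: [0.6681, 0.01, 0.2068]
orientation: [-179.8, -0.2, -6.6]
force: [1.4, -0.0, 0.3]
opening: 0.044
```

Run:
```python
from h import *
o=obs();print(o["clock"],o["tool_pos"],o["orientation"],o["opening"])
print(delta([.6777,-.0265,.16],[180,0,2.3]))
```

```text
46.35 [0.66814964 0.00996427 0.20683024] [-179.81982009   -0.24215416   -6.59589057] 0.043960411854604343
(array([0.0135, 0.0353, 0.0468]), array([-0.16, -0.26, -8.9 ]))
```

Emit:
jog_arm:
  targets: "0.007 0.02 0.015 0 0 -5 0; 0.0135 0.0353 0.03 0 0 -8.9 0; 0.0135 0.0353 0.047 0 0 -8.9 0; 0.0135 0.0353 0.055 0 0 -8.9 0; 0.0135 0.0353 0.055 0 0 -8.9 0; 0.0135 0.0353 0.055 0 0 -8.9 0; 0.0135 0.0353 0.055 0 0 -8.9 0; 0.0135 0.0353 0.055 0 0 -8.9 0"

```text
clock: 47.35
tool_pos: [0.678, -0.0263, 0.1523]
orientation: [-179.8, -0.3, 2.3]
force: [0.6, 0.0, -0.5]
opening: 0.0438
```

Run:
```python
from h import *
s=snapshot("wrist"); save(s,"D_wrist.png",f=1.5)
print(Rt()[1],obs()["orientation"])
for n,z in [("cam_knob",.083),("cam_axis",.049)]:
    for r in models.spot_point(n,s)[:4]:
        print(n,round(r["conf"],2),np.round(r["uv"],1),np.round(onz(s,r["uv"],z),4))
P=cloud(s); m=(P[...,2]>.072)&(P[...,2]<.1)&(abs(P[...,0]-.677)<.04)&(abs(P[...,1]+.02)<.04); q=P[m]; print(len(q),np.percentile(q,1,axis=0),np.percentile(q,99,axis=0))
```

```text
[ 0.6779186  -0.02635835  0.15222843] [-179.85035415   -0.30868223    2.30803157]
cam_knob 0.91 [261.  200.8] [ 0.6775 -0.0268  0.083 ]
cam_axis 0.85 [207.2 190.1] [0.6751 0.0229 0.049 ]
cam_axis 0.46 [217.  296.1] [0.5633 0.0137 0.049 ]
664 [ 0.66827309 -0.03252133  0.07249196] [ 0.68774999 -0.00233872  0.0925024 ]
```

View pics/D_wrist.png

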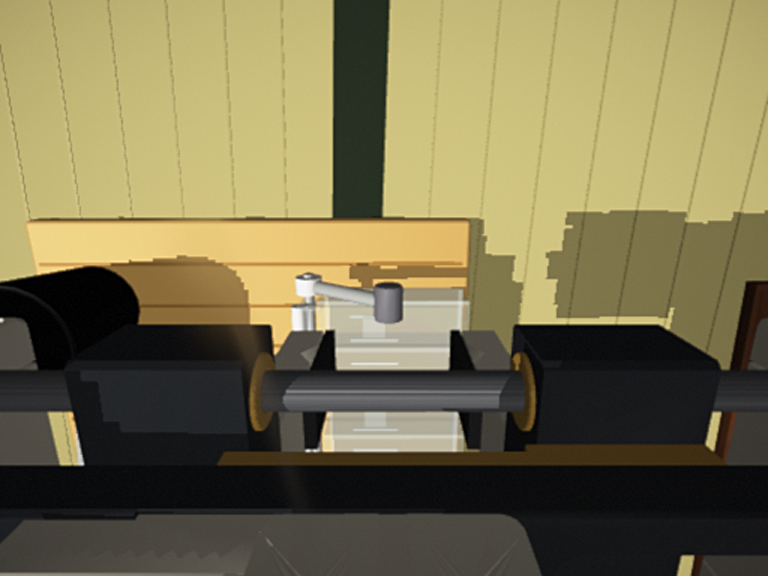

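Emit:
jog_arm:
  targets: "0 0 0.03 0 0 0 0; 0 0 0.06 0 0 0 0; 0 0 0.075 0 0 0 0; 0 0 0.075 0 0 0 -0.4; 0 0 0.075 0 0 0 -0.4; 0 0 0.075 0 0 0 -0.4; 0 0 0.075 0 0 0 -0.4; 0 0 0.075 0 0 0 -0.4"

```text
clock: 48.5
tool_pos: [0.6791, -0.0251, 0.0784]
orientation: [-179.8, -0.4, 2.3]
force: [-0.5, 5.1, 1.9]
opening: 0.0265
```

Emit:
jog_arm:
  targets: "0 -0.005 0 0 0 0 -0.4; 0 -0.011 -0.007 0 0 0 -0.4; 0 -0.018 -0.013 0 0 0 -0.4; 0 -0.027 -0.020 0 0 0 -0.4; 0 -0.037 -0.024 0 0 0 -0.4; 0 -0.048 -0.027 0 0 0 -0.4; 0 -0.060 -0.028 0 0 0 -0.4; 0 -0.070 -0.028 0 0 0 -0.4"

```text
clock: 49.5
tool_pos: [0.6762, 0.0456, 0.1069]
orientation: [-179.8, -0.5, 2.3]
force: [1.8, -3.4, 0.4]
opening: 0.0264
```

Emit:
jog_arm:
  targets: "0 -0.006 0.001 0 0 0 -0.4; 0 -0.012 0.004 0 0 0 -0.4; 0 -0.018 0.008 0 0 0 -0.4; 0 -0.024 0.013 0 0 0 -0.4; 0 -0.030 0.020 0 0 0 -0.4; 0 -0.034 0.023 0 0 0 -0.4; 0 -0.036 0.023 0 0 0 -0.4; 0 -0.036 0.023 0 0 0 -0.4"

```text
clock: 50.5
tool_pos: [0.6745, 0.0801, 0.0827]
orientation: [-179.9, -0.4, 2.3]
force: [4.2, -9.5, -5.4]
opening: 0.0264
```

Run:
```python
from h import *
o=obs();print(o["clock"],o["tool_pos"],o["orientation"],o["opening"],o["force"])
s=snapshot("side"); save(s,"E_side.png",(190,120,350,240),5)
```

```text
50.5 [0.67453275 0.08006724 0.08272586] [-179.89379454   -0.36546025    2.31606702] 0.026399281304418945 [ 4.17824272 -9.46034454 -5.35611063]
```

View pics/E_side.png

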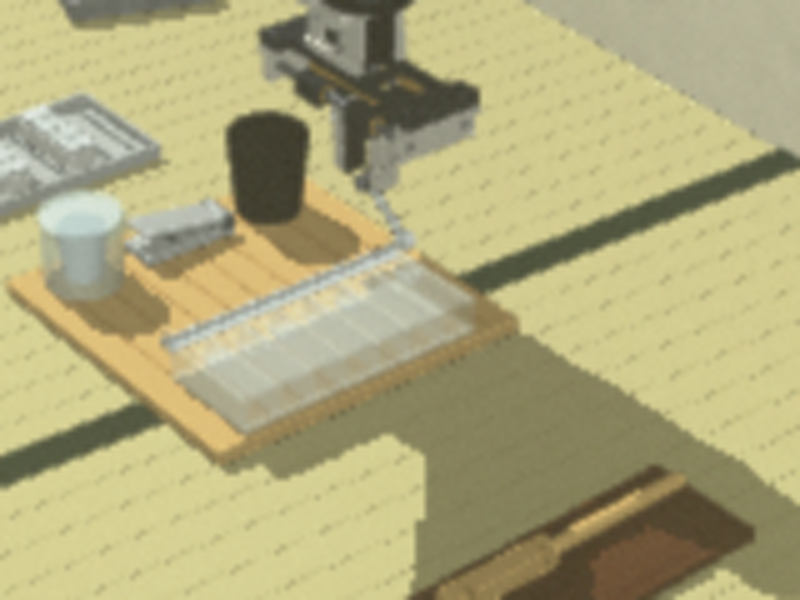

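Emit:
jog_arm:
  targets: "0 -0.001 0.001 0 0 0 -0.4; 0 -0.003 0.001 0 0 0 -0.4; 0 -0.005 0.002 0 0 0 -0.4; 0 -0.005 0.002 0 0 0 -0.4; 0 -0.005 0.002 0 0 0 -0.4; 0 -0.005 0.002 0 0 0 -0.4; 0 -0.005 0.002 0 0 0 -0.4; 0 -0.005 0.002 0 0 0 -0.4"

```text
clock: 51.55
tool_pos: [0.6746, 0.0806, 0.0816]
orientation: [179.8, -0.3, 2.3]
force: [2.8, -20.2, 6.7]
opening: 0.0268
```

Emit:
jog_arm:
  targets: "0 0.004 -0.002 0 0 0 -0.2; 0 0.006 -0.002 0 0 0 0; 0 0.006 -0.002 0 0 0 0; 0 0.006 -0.03 0 0 0 0; 0 0.006 -0.07 0 0 0 0; 0 0.006 -0.1 0 0 0 0; -0.02 0.006 -0.14 0 0 0 0; -0.04 0.006 -0.18 0 0 0 0"

```text
clock: 52.55
tool_pos: [0.6331, 0.0743, 0.262]
orientation: [179.8, -0.3, 2.3]
force: [0.6, -0.2, 0.3]
opening: 0.0436
```

Run:
```python
from h import *
o=obs();print(o["clock"],o["tool_pos"],o["orientation"],o["opening"],o["force"])
s=snapshot("wrist"); save(s,"F_wrist.png",f=1.5)
for n,z in [("cam_knob",.083),("cam_axis",.049)]:
    for r in models.spot_point(n,s)[:4]:
        print(n,round(r["conf"],2),np.round(r["uv"],1),np.round(onz(s,r["uv"],z),4))
P=cloud(s); m=(P[...,2]>.072)&(P[...,2]<.1)&(abs(P[...,0]-.677)<.04)&(abs(P[...,1]-.07)<.04); q=P[m]; print(len(q),np.percentile(q,0,axis=0),np.percentile(q,100,axis=0))
s=snapshot("side"); save(s,"F_side.png",(150,100,390,280),3.3)
```

```text
52.55 [0.63314283 0.07433191 0.26198765] [179.83664581  -0.27226211   2.30633045] 0.0436272375560303 [ 0.55088858 -0.18105349  0.33401427]
cam_knob 0.55 [262.1 136.6] [0.6743 0.0736 0.083 ]
cam_axis 0.58 [305.4 136. ] [0.6741 0.0194 0.049 ]
332 [0.66404908 0.04910482 0.07248768] [0.68328924 0.08077385 0.09354177]
```

View pics/F_wrist.png

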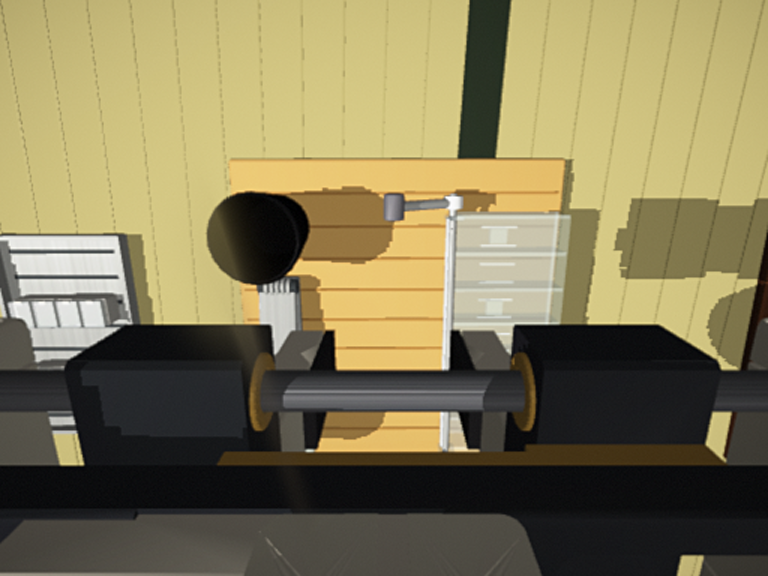

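View pics/F_side.png

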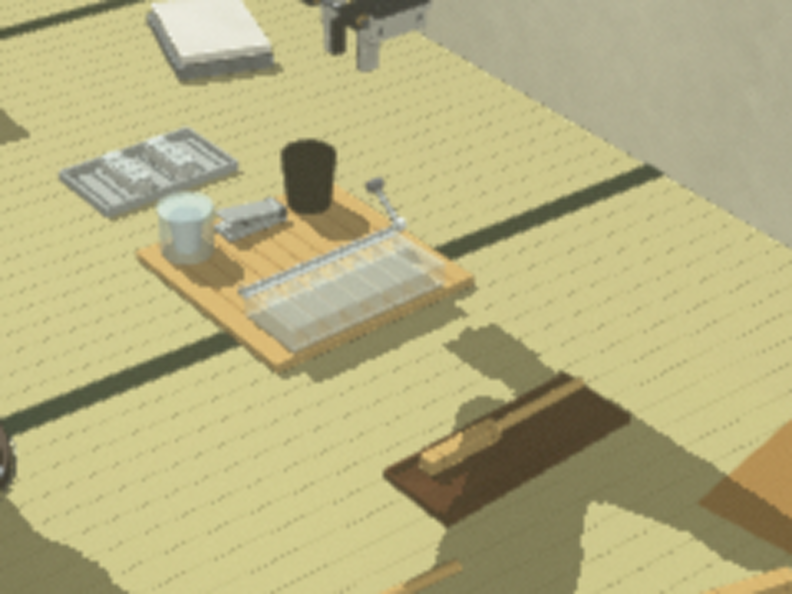

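Emit:
jog_arm:
  targets: "-0.02 0.05 -0.02 0 0 0 0; -0.04 0.1 -0.036 0 0 0 0; -0.06 0.15 -0.036 0 0 0 0; -0.08 0.2 -0.036 0 0 0 0; -0.1 0.25 -0.036 0 0 0 0; -0.12 0.3 -0.036 0 0 0 0; -0.14 0.35 -0.036 0 0 0 0; -0.153 0.404 -0.036 0 0 0 0"

```text
clock: 53.75
tool_pos: [0.4963, -0.3363, 0.2966]
orientation: [180.0, -0.4, 2.4]
force: [1.8, 0.5, -0.8]
opening: 0.0442
```

Run:
```python
from h import *
print(Rt()[1],obs()["clock"])
s=snapshot("wrist"); save(s,"G_wrist.png",f=1.5)
s=snapshot("side"); save(s,"G_side.png",(260,190,350,258),8)
```

```text
[ 0.49631518 -0.33631803  0.29659087] 53.75
```

View pics/G_wrist.png

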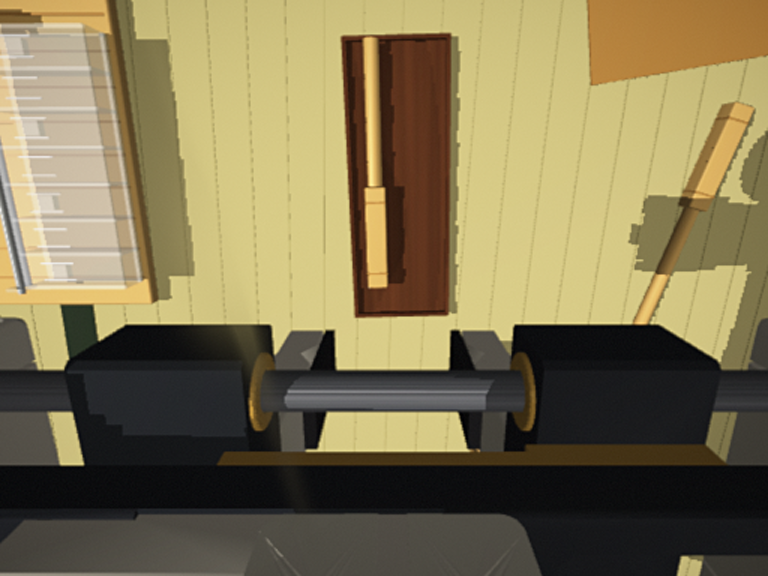

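View pics/G_side.png

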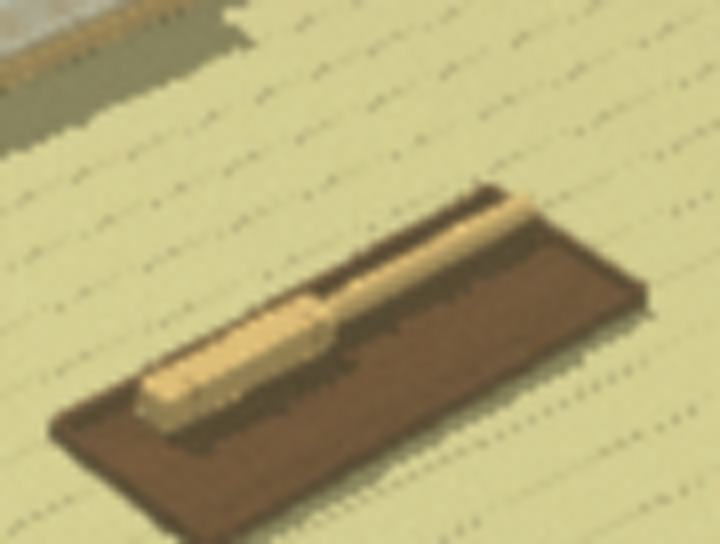

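Run:
```python
from h import *
s=snapshot("wrist"); P=cloud(s)
m=(P[...,2]>.0165)&(P[...,2]<.05)&(P[...,1]>-.40)&(P[...,1]<-.28)&(P[...,0]>.39)&(P[...,0]<.72); m[215:]=False
q=P[m]; rc=cv2.minAreaRect((q[:,:2]*1000).astype(np.float32)); print(len(q),rc)
for x in np.arange(.43,.70,.015):
    k=(abs(q[:,0]-x)<.0075)
    if k.sum(): print(round(x,3),k.sum(),np.round([np.percentile(q[k,2],95),q[k,1].min(),q[k,1].max()],4))
m=(P[...,2]>.007)&(P[...,2]<.013)&(P[...,1]>-.42)&(P[...,1]<-.27)&(P[...,0]>.39)&(P[...,0]<.72); m[215:]=False
q=P[m]; rc=cv2.minAreaRect((q[:,:2]*1000).astype(np.float32)); print(len(q),rc)
```

```text
1848 ((561.7532348632812, -317.7371826171875), (229.30392456054688, 20.13918685913086), 3.6464040279388428)
0.445 41 [ 0.0255 -0.3338 -0.3155]
0.46 128 [ 0.0261 -0.3336 -0.3153]
0.475 137 [ 0.0256 -0.3332 -0.3135]
0.49 134 [ 0.0256 -0.3327 -0.3132]
0.505 138 [ 0.0258 -0.3308 -0.3114]
0.52 150 [ 0.0255 -0.3303 -0.3111]
0.535 145 [ 0.0258 -0.3298 -0.3093]
0.55 110 [ 0.0253 -0.328  -0.3094]
0.565 98 [ 0.022  -0.3244 -0.3113]
0.58 100 [ 0.0226 -0.3226 -0.3111]
0.595 110 [ 0.0224 -0.3222 -0.3093]
0.61 103 [ 0.0222 -0.3218 -0.309 ]
0.625 113 [ 0.0224 -0.3201 -0.3074]
0.64 114 [ 0.022  -0.3196 -0.3057]
0.655 118 [ 0.0224 -0.3179 -0.3054]
0.67 109 [ 0.022  -0.3175 -0.3053]
1616 ((547.1469116210938, -342.0799560546875), (270.9385070800781, 100.18988037109375), 3.7409021854400635)
```

Run:
```python
from h import *
s=snapshot("top"); save(s,"H_top.png",(90,110,290,250),4); P=cloud(s)
m=(P[...,2]>.022)&(P[...,2]<.04)&(P[...,1]>.31)&(P[...,1]<.46)&(P[...,0]>.41)&(P[...,0]<.63)
n,l,st,_=cv2.connectedComponentsWithStats(m.astype(np.uint8))
for k in range(1,n):
    if st[k,4]>30:
        q=P[l==k]; rc=cv2.minAreaRect((q[:,:2]*1000).astype(np.float32)); print(st[k,4],np.round(rc[0],1),np.round(rc[1],1),round(rc[2],2),"z",np.percentile(q[:,2],[5,50,95]))
for n,z in [("cup",.015),("jar",.015),("splitter",.015),("cam_knob",.083)]:
    for r in models.spot_point(n,s)[:1]: print(n,round(r["conf"],2),np.round(r["uv"],1),np.round(onz(s,r["uv"],z),4))
```

```text
182 [554.6 386.4] [28.9 90.7] 3.85 z [0.02476897 0.02987991 0.03435955]
187 [485.5 381.7] [27.6 88.9] 2.93 z [0.02386293 0.02968632 0.03414383]
cup 0.88 [183.5 151.1] [0.6411 0.1814 0.015 ]
jar 0.72 [182.3 198. ] [0.4626 0.1801 0.015 ]
splitter 0.79 [182.6 175. ] [0.549  0.1818 0.015 ]
cam_knob 0.56 [205.9 137. ] [0.672  0.0862 0.083 ]
```

View pics/H_top.png

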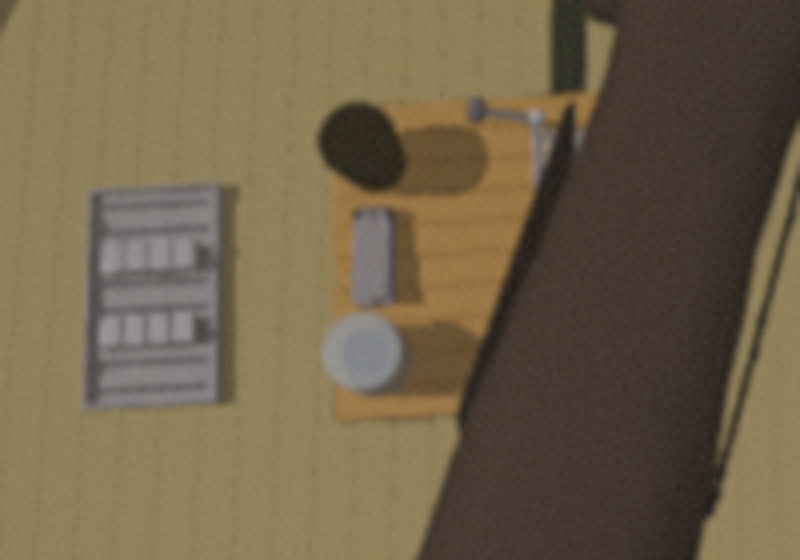

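Run:
```python
from h import *
print(job.close_job())
```

```text
the job is handed in; nothing more can be done
None
```

The job is done and handed in, at about 54 s of robot time; no verdict was reported. Only two pods were in the organizer at the start, pod_2 and pod_4.

I flipped the cam lever over to its stop and pushed both pods right out with the stick, which took about 8 N each. I laid the stick back in its tray, set the two pods in the draining tray, and turned the lever back to locked. The fingers only touched the pods once they were out of the sleeves.

Last checks:
- **Pods:** both lie parallel and flat in the draining tray, about 70 mm apart, with their tops at about 30 mm (29 mm expected).
- **Lever:** it is back at its stop. Pushing further only raised the force to about 20 N, and the knob measured within about 1 mm of where it started.
- **Cup, jar and splitter:** all sit at the same pixels as in the first top picture, within about 1.5 pixels. The network's positions for the jar and splitter differed by about 1 cm, which I put down to network noise.
- **Push stick:** it was knocked about 3 cm after I put it down. It still lies flat and fully inside its tray, with the tip about 3 mm from the far wall, so I left it there.

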